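# Fetch the plinth and urn from behind the tall casts

## Robot

A 7-joint arm with a two-finger parallel gripper is mounted at the origin on the work surface. World frame = base frame: x ahead of the robot, y to its left, z up, the work surface at z = 0. Lengths are in mm, angles in rad, forces in N, time in s.
With the tool pointing down it reaches from about 400 to 875 mm from the base axis. Payload 4.4 kg.
Tool frame: the origin (TCP) lies midway between the tips of the shut fingers; the grasp point (between the pads) lies 19 mm behind it; z points along the fingers, y is the line along which they close (so a half turn about z gives the same grasp; the last joint's range is limited). The gripper opens to 85 mm and grips with 20 to 120 N. Pads are 22 mm wide; open, the fingers measure 114 mm over their backs; the gripper's body (76 mm by 85 mm) begins 54 mm behind the grasp point. The pads swing forward as they close: fully open they stand 13 mm farther back than shut.
Start: joints at [1.233, 0.628, 0.038, 1.517, -0.027, 0.996, -0.02], TCP at [174.53, -626.145, 231.313] pointing down, gripper open.
Joint ranges: [-3.06, 3.06], [-0.37, 2.12], [-1.25, 1.32], [0.18, 2.47], [-1.1, 4.24], [0.23, 1.98], [-2.94, 2.94]. Speed limits (rad/s): [2.57, 2.57, 3.14, 3.14, 3.14, 3.14, 3.14].

## Interface

Orientations are given as a unit quaternion [w, x, y, z].
In Python, from workcell import manip gives the robot as it stands. The module is installed in compiled form; this text tells all that it offers.
- The arm moves only by the tool carry_out, never from a script. Its argument "commands" is a list of rows, each an object with "grip": the closure, from -1 (fully open) to 1 (shut); "delta_pos": the shift along the tool's x, y, z each as a share of 1000 mm, from -1 to 1, a list of three; "turn": the turn, a rotation vector about the tool's x, y, z each as a share of 180 degrees, from -1 to 1, a list of three. In form: [{"grip": grip, "delta_pos": [tx, ty, tz], "turn": [rx, ry, rz]}, ...]. A call has 1 to 8 rows; each row is the pose to reach, as a shift and turn from the pose commanded when the call began, along the tool's axes at that moment, turning the shorter way round; what a row does not reach only later rows make up. A row lasts 1/12 s, in which the tool goes at most 41.7 mm and 7.16 degrees, less where a joint would pass 70% of its speed; a pose out of reach is approached as far as the arm can. A call with a number of a shift or a turn outside -1 to 1 is refused whole. A call with a gripper value outside its range is refused whole. The fingers move at their own pace and stop on an object; "squeeze" is the grip in N (left out, the last holds). Time passes only in rows, so rows that repeat a pose let the fingers close. It gives the time, the measured TCP pose, the force, the opening and the grip force at its end, in the units of the state.
- manip.get_state(): the state, without advancing time (a new reading comes with each control period).
- manip.capture(name): name is "scene" or "top" or "wrist"; returns a dict with "color" (400x640x3 uint8, red, green, blue), "fx", "fy", "cx", "cy" (pixels), "cam_to_world" (4x4, takes a point from camera to world coordinates); the wrist camera has in their place "tool_from_camera" (4x4, takes a point from camera to tool coordinates, whose origin is the TCP and whose axes are the flange's). Camera axes: x right, y down, z forward; pixel columns grow to the right and rows downward; lengths in mm; the calibration is good to about 2 mm. A picture is of the moment at which its call begins: read the wrist's pose just before it. There is no depth.
- manip.sign_off(): hands the job in; it is judged then, once.
Trained networks look in a picture, given as the dict that the camera call returned (one of the last four; its "shot" number tells which), for a name from the list of things; names that differ only in an ending like _2 or _b are one class to them, and where a whole thing is asked for, a point or a joint stands for the part that bears it (a point fixed in the world has none). Each returns a list of dicts, best first, with "p" (0 to 1); they miss things now and then, are a little off and sometimes report something else, mostly with a low value. They report only what shows in the picture. A call takes as long as a camera call. They do not tell look-alikes from the thing itself.
- manip.look_for(picture, label): "extent" ([left, top, width, height] in pixels, round what is visible of it).
- manip.trace(picture, label): "mask" (400x640 bool, what is visible of it) and "extent" ([left, top, width, height] in pixels, round what is visible of it).
- manip.spot_point(picture, label): "point" ([column, row] in pixels: a listed point, or the origin of a listed thing).
The state is a dict: "time_s": time; "q": joint angles; "dq": joint speeds; "tau": joint torques, N m; "position": TCP position; "orientation": TCP orientation; "force": force on the tool from outside, world axes, zero at the start; "wrist_torque": the same for the moment, N m; "opening": finger opening in mm; "gripper_force": force on a finger pad.
Only numpy, scipy, OpenCV 4.12 (cv2) and the standard library are available. Lean on these libraries where they do the work, as an engineer would, in place of code of your own. Each camera call takes 0.05 s, during which the arm holds its last target. There are 200 camera calls.

## Task

Two tall plaster casts stand on the dark drying rack in front of a square plinth and a small urn. First move both tall casts to the plywood board and leave them standing there; then take the plinth to the middle of the steel banding wheel and stand the urn upright on the middle of the plinth. Finally put each tall cast back upright on the spot of the rack where it stood at the start, toppling nothing and leaving the bowl, the jar and the brush alone.

Things in the scene. Friction and masses are not known exactly. Their poses are not given: they have to be found in the camera images.
- pillar: tall square plaster pillar, loose, about 0.2 to 0.35 kg: foot 46 x 46 mm and 20 mm high, above it a straight shaft 36 x 36 mm; 135 mm high in all. Origin at the centre of its underside, z up, x and y square to its faces. Stands in the front row of the rack.
- baluster: tall round turned plaster baluster, loose, about 0.15 to 0.27 kg: 135 mm high, round foot 46 mm across and 14 mm high, waisted below, top part a straight round collar 38 mm across from 84 to 128 mm above its foot. Origin at the centre of its underside, z up. Stands in the front row of the rack.
- plinth: low square plaster block, loose, 52 x 52 mm and 50 mm high, with flat top, about 0.13 to 0.24 kg. Origin at the centre of its underside, z up, x and y square to its faces. Stands in the rear row of the rack.
- urn: small round plaster urn with a pointed closed top, loose, 70 mm high, about 0.08 to 0.13 kg: foot 40 mm across and 8 mm high, belly straight and 48 mm across from 26 to 50 mm above its foot, tip narrow. Origin at the centre of its underside, z up. Stands in the rear row of the rack.
- rack: fixed dark wood board, 155 (its x) x 240 mm (its y), 12 mm thick, a rail on its +x edge up to 52 mm above the bench. Origin: centre of underside. On it two rows 62 mm apart: tall casts 31 mm to -x (robot side), short ones 31 mm to +x by the rail, each 55 mm left or right of the middle (sides vary). Fingers have room beside a cast only along the rack's y. Tall casts crowd the gripper at the rear.
- board: fixed plywood board, 220 mm (its x) by 140 mm (its y), 18 mm thick, flat top, clear: the side area for the tall casts. Left or right of the rack. Origin at the centre of its underside.
- wheel: fixed (it does not turn) steel banding wheel: flat round head 170 mm across, top 70 mm above the bench. Left or right of the rack. Origin at the centre of its underside, on the bench, under the middle of the head.
- bowl: bystander: black rubber mixing bowl, 120 mm across, 60 mm high, loose, origin at the centre of its underside. Leave alone.
- jar: bystander: amber jar with black cap, 64 mm across, 90 mm high, loose, origin at the centre of its underside. Leave alone.
- brush: bystander: brush lying on the bench between robot and rack, loose, origin under its middle. Leave alone.
Not all that is in view belongs to the job. Leave any purple or turquoise look-alike of the urn alone.

How it is judged (in metres and radians):
On the way, in this order (a step that is already met when the one before it is completed fails the run):
1. both tall casts stand released on the plywood board, the plinth and the urn still in the rack where they were (within 30 mm) (x of pillar in the frame of board between -0.105 and 0.105 m and y of pillar in the frame of board between -0.065 and 0.065 m and z of pillar in the frame of board between 0.012 and 0.024 m and linear speed of each of pillar, baluster below 0.02 m/s and angle between each of pillar, baluster's own z axis and vertical below 0.1 rad and contact force between the fingers and pillar below 0.3 N and x of baluster in the frame of board between -0.105 and 0.105 m and y of baluster in the frame of board between -0.065 and 0.065 m and z of baluster in the frame of board between 0.012 and 0.024 m and contact force between the fingers and baluster below 0.3 N and distance of each of plinth, urn from where it was at the start of the episode below 0.03 m), for 0.2 s.
2. the plinth stands on the middle of the banding wheel (15 mm) and the urn on the middle of the plinth (10 mm), released, the tall casts still on the board (horizontal distance between plinth and wheel below 0.015 m and z of plinth in the frame of wheel between 0.064 and 0.076 m and horizontal distance between urn and plinth below 0.01 m and z of urn in the frame of plinth between 0.044 and 0.056 m and linear speed of each of plinth, urn, pillar, baluster below 0.02 m/s and angle between each of plinth, urn, pillar, baluster's own z axis and vertical below 0.1 rad and contact force between the fingers and plinth below 0.3 N and contact force between the fingers and urn below 0.3 N and x of pillar in the frame of board between -0.105 and 0.105 m and y of pillar in the frame of board between -0.065 and 0.065 m and z of pillar in the frame of board between 0.012 and 0.024 m and contact force between the fingers and pillar below 0.3 N and x of baluster in the frame of board between -0.105 and 0.105 m and y of baluster in the frame of board between -0.065 and 0.065 m and z of baluster in the frame of board between 0.012 and 0.024 m and contact force between the fingers and baluster below 0.3 N), for 0.2 s.
At the end, for the whole second after the job is handed in: The plinth stands upright on the wheel within 15 mm of its centre, the urn upright on the plinth within 10 mm of its centre, and the pillar and the baluster stand upright on the rack, each within 15 mm of where it stood at the start; all at rest and released (horizontal distance between plinth and wheel below 0.015 m and z of plinth in the frame of wheel between 0.064 and 0.076 m and horizontal distance between urn and plinth below 0.01 m and z of urn in the frame of plinth between 0.044 and 0.056 m and linear speed of each of plinth, urn, pillar, baluster below 0.02 m/s and angle between each of plinth, urn, pillar, baluster's own z axis and vertical below 0.1 rad and contact force between the fingers and plinth below 0.3 N and contact force between the fingers and urn below 0.3 N and distance of each of pillar, baluster from where it was at the start of the episode below 0.015 m and contact force between the fingers and pillar below 0.3 N and contact force between the fingers and baluster below 0.3 N); the robot touches nothing.
It fails at once if a cast is toppled (tilted more than 0.6 rad) (angle between any of pillar, baluster, plinth, urn's own z axis and vertical above 0.6 rad).
It fails at once if the bowl, jar or brush is moved more than 30 mm (distance of any of bowl, jar, brush from where it was at the start of the episode above 0.03 m).
It also fails if it takes over 139 s, if anything falls off the work surface, if the arm or the gripper's body presses on something with over 40 N, if the wrist force passes 120 N, or if a joint passes its speed limit or range.

## Working session

There is one attempt and no reset: what is moved stays moved. The work goes in short steps, Python scripts to look and compute and a tool call to move; the robot and the scene stay as the last step left them, time stands still between calls to the robot, and variables do not carry over. Pictures are saved under pics/ and viewed, at most 14 in all, crops included, and the job is handed in when it is done.

Besides the shell and the picture viewer there is one more tool, called after "Request:" in YAML: its name, and indented under it one key for each argument. carry_out: Moves the arm, as the interface text tells. Its arguments: {"type":"object","properties":{"commands":{"type":"array","items":{"type":"object","properties":{"grip":{"type":"number"},"delta_pos":{"type":"array","items":{"type":"number","minimum":-1,"maximum":1}},"turn":{"type":"array","items":{"type":"number","minimum":-1,"maximum":1}}}}},"squeeze":{"type":"number"}},"required":["commands"]}

```bash
mkdir -p pics; cat > h.py <<'E'
import numpy as np, cv2
from workcell import manip
from scipy.spatial.transform import Rotation as R
def cam(p, st=None):
    if 'cam_to_world' in p: return np.array(p['cam_to_world'])
    T=np.eye(4); q=st['orientation']; T[:3,:3]=R.from_quat([q[1],q[2],q[3],q[0]]).as_matrix(); T[:3,3]=st['position']
    return T@np.array(p['tool_from_camera'])
def ray(p,T,u,v):
    d=T[:3,:3]@np.array([(u-p['cx'])/p['fx'],(v-p['cy'])/p['fy'],1]); return T[:3,3],d/np.linalg.norm(d)
def onz(p,T,uv,z):
    o,d=ray(p,T,*uv); return o+d*(z-o[2])/d[2]
def tri(rs):
    A=sum(np.eye(3)-np.outer(d,d) for o,d in rs); b=sum((np.eye(3)-np.outer(d,d))@o for o,d in rs); return np.linalg.solve(A,b)
def proj(p,T,X):
    c=np.linalg.inv(T)@np.append(X,1); return np.array([p['fx']*c[0]/c[2]+p['cx'],p['fy']*c[1]/c[2]+p['cy']])
def save(p,n): cv2.imwrite('pics/'+n+'.png',cv2.cvtColor(p['color'],cv2.COLOR_RGB2BGR))
E
python3 - <<'E'
from h import *
np.set_printoptions(precision=1,suppress=True)
s=manip.get_state(); print(s['position'],s['orientation'],s['opening'],s['time_s'])
P={}
for n in('scene','top'):
    P[n]=manip.capture(n); save(P[n],n); print(n,cam(P[n])[:3,3])
for l in 'pillar baluster plinth urn rack board wheel bowl jar brush'.split():
    rs=[]
    for n in P:
        r=manip.spot_point(P[n],l); k=manip.look_for(P[n],l)
        print(l,n,[(np.round(a['point'],1),round(a['p'],2)) for a in r[:3]],[(np.round(a['extent']),round(a['p'],2)) for a in k[:3]])
        if r: rs.append(ray(P[n],cam(P[n]),*r[0]['point'])); print('   z0',onz(P[n],cam(P[n]),r[0]['point'],0),'z12',onz(P[n],cam(P[n]),r[0]['point'],12))
    if len(rs)==2: print('   tri',tri(rs))
E
```

```text
[ 174.4 -625.5  230.4] [-0.   1.   0.1 -0. ] 85.12679149274673 0.0
scene [1243.  -465.8  616.8]
top [ 403.6  -14.1 1014.9]
pillar scene [(array([321.6, 211.7]), 0.87)] [(array([314., 162.,  18.,  56.]), 0.87)]
   z0 [560.9  11.    0. ] z12 [574.1   1.7  12. ]
pillar top [(array([313. , 201.8]), 0.85)] [(array([303., 182.,  17.,  29.]), 0.8)]
   z0 [563.2   4.9   0. ] z12 [561.3   4.7  12. ]
   tri [563.7   6.6   3.3]
baluster scene [(array([359.3, 202.9]), 0.71)] [(array([349., 154.,  19.,  50.]), 0.64)]
   z0 [585.5 120.4   0. ] z12 [598.3 109.   12. ]
baluster top [(array([272.4, 188.3]), 0.92)] [(array([259., 173.,  28.,  28.]), 0.86)]
   z0 [598.6 116.7   0. ] z12 [596.3 115.1  12. ]
   tri [595.8 113.8   9. ]
plinth scene [(array([364.4, 214. ]), 0.74)] [(array([354., 192.,  26.,  25.]), 0.83)]
   z0 [632.8  99.3   0. ] z12 [644.7  88.3  12. ]
plinth top [(array([282.1, 169.8]), 0.6)] [(array([267., 156.,  24.,  24.]), 0.69)]
   z0 [651.   91.9   0. ] z12 [648.1  90.6  12. ]
   tri [646.7  88.9  13.4]
urn scene [(array([267.8, 232. ]), 0.92), (array([330.8, 222.7]), 0.9), (array
[... 1498 characters left out ...]
2 [721.1 263.9  12. ]
bowl top [(array([211.3, 149.5]), 0.74)] [(array([184., 120.,  47.,  47.]), 0.73)]
   z0 [706.  291.5   0. ] z12 [702.4 287.9  12. ]
   tri [705.7 290.7  -6.8]
jar scene [(array([254.1, 302.7]), 0.71)] [(array([235., 261.,  40.,  53.]), 0.7)]
   z0 [ 738.2 -276.7    0. ] z12 [ 748.  -280.4   12. ]
jar top [] [(array([407., 122.,  27.,  33.]), 0.88)]
brush scene [(array([286. , 186.5]), 0.79), (array([357.6, 202. ]), 0.74)] [(array([257., 170.,  58.,  30.]), 0.7)]
   z0 [400.9  -5.    0. ] z12 [417.2 -14.   12. ]
brush top [(array([317.6, 261.2]), 0.66)] [(array([280., 254.,  72.,  17.]), 0.95)]
   z0 [404.6 -10.3   0. ] z12 [404.5 -10.4  12. ]
   tri [405.3  -9.1   3.7]
```

```bash
python3 - <<'E'
import cv2
a=cv2.imread('pics/top.png')[100:300,130:490]; cv2.imwrite('pics/top_c.png',cv2.resize(a,None,fx=2.2,fy=2.2,interpolation=cv2.INTER_CUBIC))
a=cv2.imread('pics/scene.png')[130:330,130:480]; cv2.imwrite('pics/sc_c.png',cv2.resize(a,None,fx=2.2,fy=2.2,interpolation=cv2.INTER_CUBIC))
E
```

```text
(no output)
```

View pics/top_c.png

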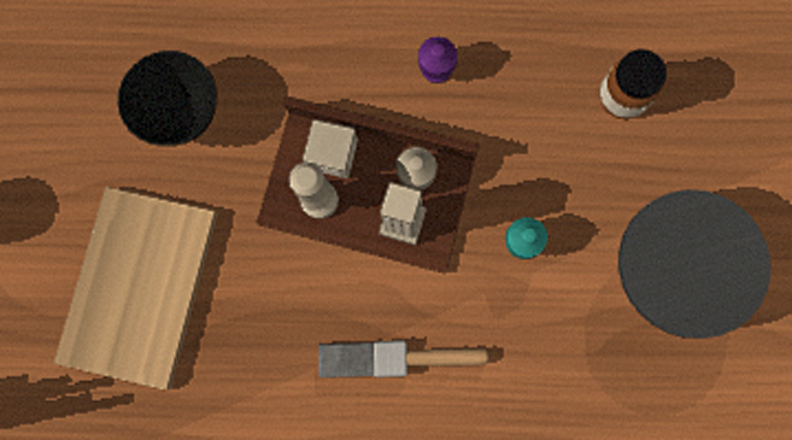

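View pics/sc_c.png

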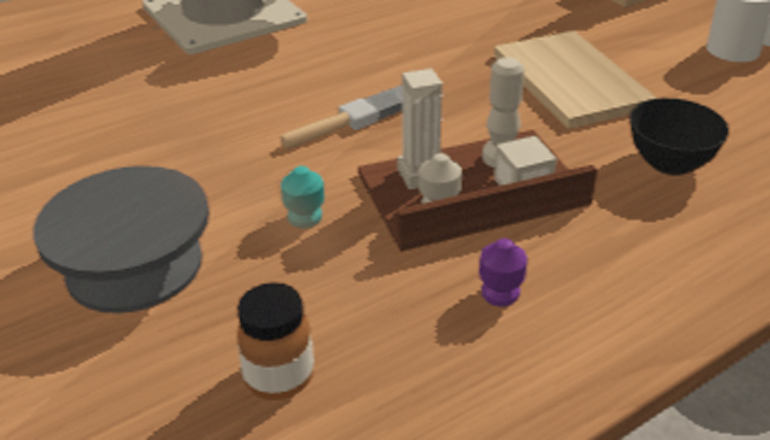

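The top view shows the pale baluster (crop 310,190), pillar (403,215), plinth (330,148) and urn (417,167) on the rack. The board is at the left and the wheel at the right. The purple and turquoise urns are look-alikes. Next I'll work out a wrist-view pose above the rack.

```bash
cat >> h.py <<'E'
def go(xyz, yaw, st=None):
    "tool delta from measured pose to a pointing-down pose with tool x at world yaw"
    st=st or manip.get_state(); q=st['orientation']; M=R.from_quat([q[1],q[2],q[3],q[0]])
    c,s=np.cos(yaw),np.sin(yaw); G=R.from_matrix(np.array([[c,s,0],[s,-c,0],[0,0,-1]]))
    d=M.inv().apply(np.array(xyz)-st['position'])/1000; t=(M.inv()*G).as_rotvec()/np.pi
    print('delta',np.round(d,4),'turn',np.round(t,4)); return d,t
E
python3 - <<'E'
from h import *
s=manip.get_state(); print(np.round(s['orientation'],4)); go([540,45,430],-0.275)
p=manip.capture('wrist'); print(np.round(p['tool_from_camera'],2),p['fx'])
E
```

```text
[-0.      0.9908  0.1355  0.    ]
delta [ 0.5322 -0.5484 -0.1986] turn [-0.     -0.      0.1741]
[[   0.     -0.95   -0.32   83.74]
 [   1.      0.     -0.     -0.64]
 [   0.     -0.32    0.95 -141.05]
 [   0.      0.      0.      1.  ]] 327.05510460582775
```

Request:
carry_out:
  commands:
    - {"grip":-1,"delta_pos":[0.2,-0.2,-0.15],"turn":[0,0,0.1741]}
    - {"grip":-1,"delta_pos":[0.2,-0.2,-0.15],"turn":[0,0,0.1741]}
    - {"grip":-1,"delta_pos":[0.2,-0.2,-0.15],"turn":[0,0,0.1741]}
    - {"grip":-1,"delta_pos":[0.2,-0.2,-0.15],"turn":[0,0,0.1741]}
    - {"grip":-1,"delta_pos":[0.2,-0.2,-0.15],"turn":[0,0,0.1741]}
    - {"grip":-1,"delta_pos":[0.2,-0.2,-0.15],"turn":[0,0,0.1741]}
    - {"grip":-1,"delta_pos":[0.2,-0.2,-0.15],"turn":[0,0,0.1741]}
    - {"grip":-1,"delta_pos":[0.2,-0.2,-0.15],"turn":[0,0,0.1741]}

```text
time_s: 2.82
position: [315.7, -376.7, 383.3]
orientation: [0.0, 0.991, -0.135, 0.001]
force: [0.6, -0.8, -0.9]
opening: 85.2
gripper_force: 0.0
```

```bash
python3 - <<'E'
from h import *
s=manip.get_state(); print(s['position'],s['time_s']); go([620,45,420],-0.275)
E
```

```text
[ 315.7329834  -376.74956061  383.32862781] 2.8167
delta [ 0.18  -0.488 -0.036] turn [-0.0001 -0.0009  0.001 ]
```

Request:
carry_out:
  commands:
    - {"delta_pos":[0.18,-0.488,-0.036]}
    - {"delta_pos":[0.18,-0.488,-0.036]}
    - {"delta_pos":[0.18,-0.488,-0.036]}
    - {"delta_pos":[0.18,-0.488,-0.036]}
    - {"delta_pos":[0.18,-0.488,-0.036]}
    - {"delta_pos":[0.18,-0.488,-0.036]}
    - {"delta_pos":[0.18,-0.488,-0.036]}
    - {"delta_pos":[0.18,-0.488,-0.036]}

```text
invalid input
```

```bash
python3 - <<'E'
from h import *
s=manip.get_state(); print(s['position'],s['time_s']); go([620,45,420],-0.275)
E
```

```text
[ 315.7329834  -376.74956061  383.32862781] 2.8167
delta [ 0.18  -0.488 -0.036] turn [-0.0001 -0.0009  0.001 ]
```

All three fields are required.

Request:
carry_out:
  commands:
    - {"grip":-1,"turn":[0,0,0],"delta_pos":[0.18,-0.488,-0.036]}
    - {"grip":-1,"turn":[0,0,0],"delta_pos":[0.18,-0.488,-0.036]}
    - {"grip":-1,"turn":[0,0,0],"delta_pos":[0.18,-0.488,-0.036]}
    - {"grip":-1,"turn":[0,0,0],"delta_pos":[0.18,-0.488,-0.036]}
    - {"grip":-1,"turn":[0,0,0],"delta_pos":[0.18,-0.488,-0.036]}
    - {"grip":-1,"turn":[0,0,0],"delta_pos":[0.18,-0.488,-0.036]}
    - {"grip":-1,"turn":[0,0,0],"delta_pos":[0.18,-0.488,-0.036]}
    - {"grip":-1,"turn":[0,0,0],"delta_pos":[0.18,-0.488,-0.036]}

```text
time_s: 3.48
position: [509.8, -108.9, 404.9]
orientation: [0.0, 0.991, -0.137, 0.0]
force: [-0.1, -1.3, 0.6]
opening: 85.2
gripper_force: 0.0
```

```bash
python3 - <<'E'
from h import *
s=manip.get_state(); print(s['position'],s['time_s']); go([620,45,420],-0.275)
E
```

```text
[ 509.80633003 -108.94412097  404.86018336] 3.4833
delta [ 0.0642 -0.1781 -0.0151] turn [-0.     -0.0003 -0.0001]
```

Request:
carry_out:
  commands:
    - {"grip":-1,"turn":[0,0,0],"delta_pos":[0.064,-0.178,-0.015]}
    - {"grip":-1,"turn":[0,0,0],"delta_pos":[0.064,-0.178,-0.015]}
    - {"grip":-1,"turn":[0,0,0],"delta_pos":[0.064,-0.178,-0.015]}
    - {"grip":-1,"turn":[0,0,0],"delta_pos":[0.064,-0.178,-0.015]}
    - {"grip":-1,"turn":[0,0,0],"delta_pos":[0.064,-0.178,-0.015]}
    - {"grip":-1,"turn":[0,0,0],"delta_pos":[0.064,-0.178,-0.015]}
    - {"grip":-1,"turn":[0,0,0],"delta_pos":[0.064,-0.178,-0.015]}

```text
time_s: 4.07
position: [619.2, 44.6, 418.6]
orientation: [0.0, 0.991, -0.136, -0.001]
force: [-0.3, -0.6, 0.4]
opening: 85.7
gripper_force: 0.0
```

```bash
python3 - <<'E'
from h import *
import pickle
s=manip.get_state(); print(s['position'],s['time_s'],np.abs(s['dq']).max())
p=manip.capture('wrist'); save(p,'w1'); T=cam(p,s)
for l in 'pillar baluster plinth urn rack'.split():
    r=manip.spot_point(p,l); k=manip.trace(p,l)
    print(l,[(np.round(a['point'],1),round(a['p'],2),np.round(onz(p,T,a['point'],12 if l!='rack' else 0)[:2])) for a in r[:3]],[(np.round(a['extent']),round(a['p'],2)) for a in k[:3]])
pickle.dump((p,s),open('w1.pkl','wb'))
E
```

```text
[619.15913778  44.55661888 418.61941727] 4.0667 0.040239247346013446
pillar [(array([346.9, 158.9]), 0.88, array([568.,   5.]))] [(array([331., 147.,  42.,  48.]), 0.58)]
baluster [(array([284. , 163.4]), 0.79, array([589., 111.]))] [(array([263., 149.,  37.,  46.]), 0.56), (array([332., 146.,  38.,  49.]), 0.36)]
plinth [(array([281.5, 129.2]), 0.61, array([646.,  98.]))] [(array([263., 113.,  40.,  34.]), 0.87)]
urn [(array([347.6, 124.5]), 0.98, array([624.,  -9.])), (array([341.4,  25.7]), 0.97, array([768., -35.])), (array([430.5, 149.4]), 0.81, array([ 546., -134.]))] [(array([422., 133.,  38.,  36.]), 0.96), (array([326.,   0.,  36.,  44.]), 0.95), (array([335., 112.,  31.,  34.]), 0.79)]
rack [(array([316.9, 142.3]), 0.57, array([607.,  48.]))] [(array([234.,  94., 159.,  97.]), 0.59)]
```

View pics/w1.png

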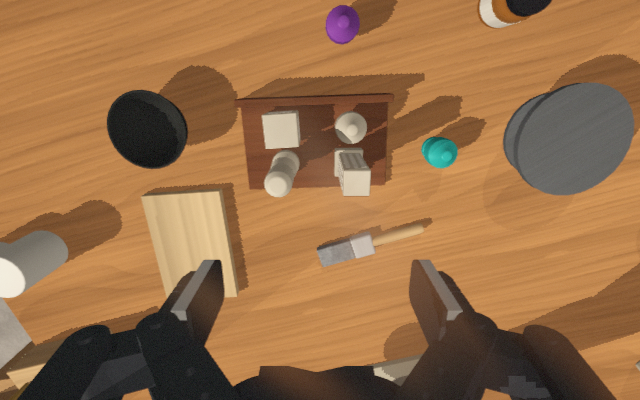

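The wrist view shows the rack at (238–393, 95–190). The baluster is at (280,175), pillar (352,172), plinth (281,129) and urn (350,127), with the look-alikes apart from them. Next I'll fit the rack grid, the wheel and the board.

```bash
python3 - <<'E'
from h import *
import pickle
from scipy.optimize import least_squares
np.set_printoptions(precision=1,suppress=True)
s=manip.get_state(); w=manip.capture('wrist'); t=manip.capture('top'); sc=manip.capture('scene')
V=[(w,cam(w,s)),(t,cam(t)),(sc,cam(sc))]
tm={'pillar':(-31,-55),'baluster':(-31,55),'plinth':(31,55),'urn':(31,-55)}
ini={'pillar':(564,5),'baluster':(594,113),'plinth':(647,93),'urn':(622,-10)}
obs=[]
for l in tm:
    rs=[]
    for p,T in V:
        for a in manip.spot_point(p,l):
            e=np.linalg.norm(onz(p,T,a['point'],12)[:2]-ini[l])
            if e<25: obs.append((l,p,T,a['point'])); rs.append(ray(p,T,*a['point'])); break
    print(l,len(rs),tri(rs) if len(rs)>1 else '')
def f(x):
    c,s_=np.cos(x[2]),np.sin(x[2]); o=[]
    for l,p,T,uv in obs:
        a,b=tm[l]; o+=list(proj(p,T,[x[0]+c*a-s_*b,x[1]+s_*a+c*b,12])-uv)
    return o
r=least_squares(f,[607,45,-.275],loss='soft_l1'); x=r.x; print('rack',x[:2],round(x[2],4),np.array(r.fun))
c,s_=np.cos(x[2]),np.sin(x[2])
for l,(a,b) in tm.items(): print(l,x[0]+c*a-s_*b,x[1]+s_*a+c*b)
for l,z in(('wheel',70),('board',18)):
    for p,T in V[:2]:
        k=manip.trace(p,l)
        if not k: print(l,'none'); continue
        cn=max(cv2.findContours(k[0]['mask'].astype(np.uint8),0,2)[0],key=cv2.contourArea)
        P=np.array([onz(p,T,q[0],z)[:2] for q in cn],np.float32)
        if l=='wheel': print(l,k[0]['p'],cv2.minEnclosingCircle(P),cv2.fitEllipse(P),manip.spot_point(p,l)[0]['point'])
        else: print(l,k[0]['p'],cv2.minAreaRect(P))
E
```

```text
pillar 2 [558.6  13.2   0.2]
baluster 2 [584.8 112.    7.4]
plinth 2 [645.9  92.3   9.4]
urn 1 
rack [605.2  49.6] -0.2238 [ 9.3 -0.6  0.2 -1.  -0.2 -1.2 -0.3 -0.8 -2.1  0.2  2.2 -1.   1.5  0.8]
pillar 562.7866187734386 2.816814072253436
baluster 587.2041508032147 110.07250916381886
plinth 647.6573607639151 96.30990020158139
urn 623.239828734139 -10.945794889984043
wheel none
wheel 0.96 ((512.4439697265625, -327.5608825683594), 87.30111694335938) ((513.4777221679688, -327.44000244140625), (166.97071838378906, 172.32115173339844), 22.15030860900879) [435.9, 221.9]
board 0.9 ((483.3987731933594, 320.16070556640625), (145.5657958984375, 223.31988525390625), 78.179931640625)
board 0.97 ((484.34796142578125, 377.16424560546875), (229.1783447265625, 81.11419677734375), 4.374748706817627)
```

```bash
python3 - <<'E'
from h import *
go([642,41,320],-0.224)
E
```

```text
delta [ 0.0227 -0.0043  0.0994] turn [-0.     -0.     -0.0163]
```

Request:
carry_out:
  commands:
    - {"grip":-1,"turn":[0,0,-0.0163],"delta_pos":[0.023,-0.004,0.1]}
    - {"grip":-1,"turn":[0,0,-0.0163],"delta_pos":[0.023,-0.004,0.1]}
    - {"grip":-1,"turn":[0,0,-0.0163],"delta_pos":[0.023,-0.004,0.1]}
    - {"grip":-1,"turn":[0,0,-0.0163],"delta_pos":[0.023,-0.004,0.1]}
    - {"grip":-1,"turn":[0,0,-0.0163],"delta_pos":[0.023,-0.004,0.1]}

```text
time_s: 6.03
position: [641.9, 40.7, 318.8]
orientation: [0.0, 0.994, -0.112, -0.001]
force: [0.6, 0.3, 1.0]
opening: 85.9
gripper_force: 0.0
```

```bash
cat > fit.py <<'E'
from h import *
import pickle
from scipy.optimize import least_squares
np.set_printoptions(precision=1,suppress=True)
s=manip.get_state(); w=manip.capture('wrist'); save(w,'w2'); T=cam(w,s); print(s['position'],s['time_s'])
tm={'pillar':(-31,-55),'baluster':(-31,55),'plinth':(31,55),'urn':(31,-55)}
ini={'pillar':(563,5),'baluster':(588,111),'plinth':(647,95),'urn':(622,-10)}
H={'pillar':135,'baluster':135,'plinth':50,'urn':70}
for l in tm:
    k=manip.trace(w,l); 
    for a in k:
        ce=np.array(a['extent']); print(l,'mask',ce,round(a['p'],2))
    for a in manip.spot_point(w,l)[:3]: print(l,a['point'],round(a['p'],2),onz(w,T,a['point'],12)[:2])
    print('  expected top px',proj(w,T,[*ini[l],12+H[l]]),'foot',proj(w,T,[*ini[l],12]))
E
python3 fit.py
```

```text
[641.9  40.7 318.8] 6.0333
pillar mask [332.6 177.3  53.8  74.3] 0.6
pillar [350.0, 190.8] 0.74 [569.4   8.1]
  expected top px [366.5 235.7] foot [352.9 194.4]
baluster mask [251.  180.   46.1  63.7] 0.74
  expected top px [263.3 235. ] foot [277.6 193.9]
plinth mask [253.1 136.1  45.1  41.2] 0.65
plinth mask [518.1   0.  112.7  46. ] 0.26
plinth [280.4, 151.5] 0.84 [647.   91.2]
  expected top px [273.2 160.2] foot [277.7 152.1]
urn mask [337.2   8.3  41.8  49.7] 0.9
urn mask [437.6 171.6  50.6  39.6] 0.84
urn mask [344.3 136.9  31.1  42.2] 0.61
urn [453.7, 179.4] 0.74 [ 553.4 -139.1]
urn [351.4, 36.9] 0.66 [766.4 -31.6]
urn [353.2, 152.4] 0.65 [623.4  -6.8]
  expected top px [362.4 164.8] foot [355.6 152.9]
```

View pics/w2.png

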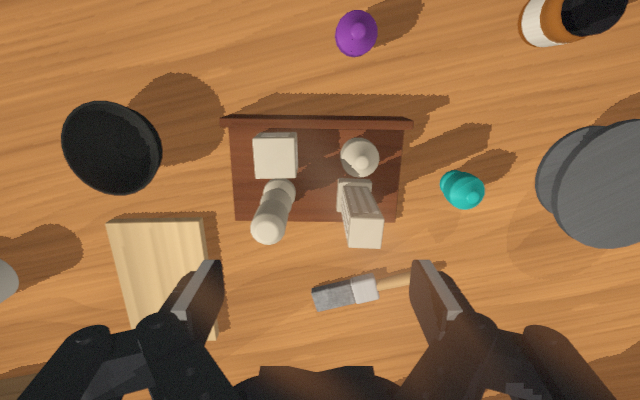

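The view shows the baluster top at (268,229), pillar top at (364,234), plinth top centre at (276,156) and urn tip at (361,160). The rack's front corners are at (235,220) and (397,222).

```bash
python3 - <<'E'
from h import *
s=manip.get_state(); w=manip.capture('wrist'); T=cam(w,s)
for n,uv,z in [('bal',(268,229),145),('pil',(364,234),147),('plinth',(276,156),62),('urn tip',(361,160),82),('cornL',(235,220),12),('cornR',(397,222),12),('plTL',(253,135),62),('plTR',(297,132),62),('plBL',(254,179),62),('plBR',(299,178),62)]: print(n,onz(w,T,uv,z)[:2].round(1))
# tall casts' heights & plinth from two views: top
t=manip.capture('top'); Tt=cam(t)
# top crop px/2.2+(130,100)
for n,uw,ut in [('bal',(268,229),(306,179)),('pil',(364,234),(404,198)),('plinth',(276,156),(332,141))]:
    print('tri',n,tri([ray(w,T,*uw),ray(t,Tt,ut[0]/2.2+130,ut[1]/2.2+100)]).round(1))
E
```

```text
bal [593.2 105.3]
pil [565.9   7.3]
plinth [652.3  90.7]
urn tip [629.   -9.4]
cornL [563.4 183.9]
cornR [506.7 -50.9]
plTL [683.5 111.2]
plTR [675.2  58.2]
plBL [629.9 125.6]
plBR [618.5  69.6]
tri bal [589.3 107.8 135.5]
tri pil [567.3   4.3 149.1]
tri plinth [651.8  90.1  59.7]
```

```bash
python3 - <<'E'
from h import *
for z in(200,96): go([593,107,z],-0.235)
E
```

```text
delta [-0.0628 -0.0537  0.1197] turn [-0.0001 -0.0002  0.0035]
delta [-0.0629 -0.0536  0.2237] turn [-0.0001 -0.0002  0.0035]
```

Request:
carry_out:
  squeeze: 50
  commands:
    - {"grip":-1,"turn":[0,0,0.0035],"delta_pos":[-0.063,-0.054,0.12]}
    - {"grip":-1,"turn":[0,0,0.0035],"delta_pos":[-0.063,-0.054,0.12]}
    - {"grip":-1,"turn":[0,0,0.0035],"delta_pos":[-0.063,-0.054,0.12]}
    - {"grip":-1,"turn":[0,0,0.0035],"delta_pos":[-0.063,-0.054,0.12]}
    - {"grip":-1,"turn":[0,0,0.0035],"delta_pos":[-0.063,-0.054,0.12]}

```text
time_s: 7.0
position: [587.8, 110.4, 195.3]
orientation: [0.0, 0.993, -0.115, -0.005]
force: [-1.1, 0.9, -0.2]
opening: 85.2
gripper_force: 0.0
```

```bash
python3 - <<'E'
from h import *
go([593,107,96],-0.235)
w=manip.capture('wrist'); save(w,'w3')
E
```

```text
delta [0.0068 0.0019 0.0992] turn [0.0007 0.003  0.0017]
```

View pics/w3.png

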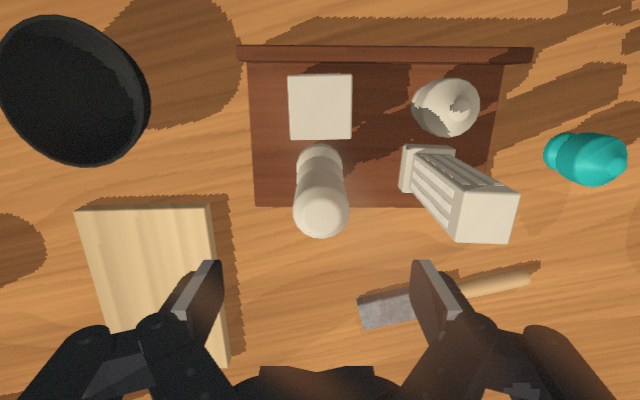

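The baluster top at (321,213) sits centred between the fingers at (210) and (428), and the rack edges are level. I'll check x.

```bash
python3 - <<'E'
from h import *
s=manip.get_state(); w=manip.capture('wrist'); T=cam(w,s); print(s['position'])
for n,uv,z in [('bal',(321,211),145),('pil',(485,217),147),('plinth',(320,107),62),('urn',(459,104),82),('foot',(320,165),26)]: print(n,onz(w,T,uv,z)[:2].round(1))
go([593,107,96],-0.235)
E
```

```text
[591.01888922 108.53332214 197.87051096]
bal [596.6 104.9]
pil [569.5   4.3]
plinth [653.4  91.4]
urn [632.7 -11.7]
foot [597.2 104. ]
delta [-0.0004  0.0002  0.1037] turn [ 0.0001 -0.0002  0.0002]
```

Request:
carry_out:
  commands:
    - {"grip":-1,"turn":[0,0,0],"delta_pos":[0.003,0,0.035]}
    - {"grip":-1,"turn":[0,0,0],"delta_pos":[0.003,0,0.07]}
    - {"grip":-1,"turn":[0,0,0],"delta_pos":[0.003,0,0.102]}
    - {"grip":-1,"turn":[0,0,0],"delta_pos":[0.003,0,0.102]}
    - {"grip":-1,"turn":[0,0,0],"delta_pos":[0.003,0,0.102]}
    - {"grip":-1,"turn":[0,0,0],"delta_pos":[0.003,0,0.102]}

```text
time_s: 7.6
position: [598.4, 106.1, 100.0]
orientation: [-0.001, 0.993, -0.118, 0.002]
force: [-0.2, -0.2, 0.5]
opening: 85.3
gripper_force: 0.0
```

Request:
carry_out:
  commands:
    - {"grip":1,"turn":[0,0,0],"delta_pos":[0,0,0]}
    - {"grip":1,"turn":[0,0,0],"delta_pos":[0,0,0]}
    - {"grip":1,"turn":[0,0,0],"delta_pos":[0,0,0]}
    - {"grip":1,"turn":[0,0,0],"delta_pos":[0,0,0]}
    - {"grip":1,"turn":[0,0,0],"delta_pos":[0,0,0]}
    - {"grip":1,"turn":[0,0,0],"delta_pos":[0,0,0]}
    - {"grip":1,"turn":[0,0,0],"delta_pos":[0,0,0]}
    - {"grip":1,"turn":[0,0,0],"delta_pos":[0,0,0]}

```text
time_s: 8.27
position: [596.4, 106.3, 98.6]
orientation: [0.0, 0.993, -0.117, 0.001]
force: [-1.7, -0.8, 7.4]
opening: 36.6
gripper_force: 49.6
```

```bash
python3 - <<'E'
from h import *
for p in([596.4,106.3,190],[532,310,190],[532,310,107]): go(p,-0.21)
E
```

```text
delta [ 0.0002  0.     -0.0914] turn [-0.     -0.0005 -0.008 ]
delta [-0.1099 -0.1831 -0.0915] turn [-0.     -0.0005 -0.008 ]
delta [-0.11   -0.1831 -0.0085] turn [-0.     -0.0005 -0.008 ]
```

Request:
carry_out:
  commands:
    - {"grip":1,"turn":[0,0,0],"delta_pos":[0,0,-0.03]}
    - {"grip":1,"turn":[0,0,0],"delta_pos":[0,0,-0.06]}
    - {"grip":1,"turn":[0,0,0],"delta_pos":[0,0,-0.092]}
    - {"grip":1,"turn":[0,0,-0.008],"delta_pos":[-0.015,-0.025,-0.092]}
    - {"grip":1,"turn":[0,0,-0.008],"delta_pos":[-0.033,-0.055,-0.092]}
    - {"grip":1,"turn":[0,0,-0.008],"delta_pos":[-0.051,-0.085,-0.092]}
    - {"grip":1,"turn":[0,0,-0.008],"delta_pos":[-0.069,-0.115,-0.092]}
    - {"grip":1,"turn":[0,0,-0.008],"delta_pos":[-0.087,-0.145,-0.092]}

```text
time_s: 8.93
position: [543.7, 269.1, 189.2]
orientation: [0.0, 0.994, -0.105, -0.0]
force: [0.2, 0.7, -1.7]
opening: 36.9
gripper_force: 51.2
```

Request:
carry_out:
  commands:
    - {"grip":1,"turn":[0,0,0],"delta_pos":[-0.018,-0.03,0]}
    - {"grip":1,"turn":[0,0,0],"delta_pos":[-0.023,-0.038,0]}
    - {"grip":1,"turn":[0,0,0],"delta_pos":[-0.023,-0.038,0]}
    - {"grip":1,"turn":[0,0,0],"delta_pos":[-0.023,-0.038,0.02]}
    - {"grip":1,"turn":[0,0,0],"delta_pos":[-0.023,-0.038,0.04]}
    - {"grip":1,"turn":[0,0,0],"delta_pos":[-0.023,-0.038,0.05]}
    - {"grip":1,"turn":[0,0,0],"delta_pos":[-0.023,-0.038,0.06]}
    - {"grip":1,"turn":[0,0,0],"delta_pos":[-0.023,-0.038,0.06]}

```text
time_s: 9.6
position: [529.4, 308.3, 127.3]
orientation: [0.001, 0.994, -0.105, -0.001]
force: [-0.7, 0.4, -2.9]
opening: 36.7
gripper_force: 51.1
```

```bash
python3 - <<'E'
from h import *
s=manip.get_state();print(s['force'],s['opening'],s['gripper_force'])
t=manip.capture('top'); save(t,'t2'); a=t['color'][150:310,130:330]; cv2.imwrite('pics/t2c.png',cv2.cvtColor(cv2.resize(a,None,fx=3,fy=3),cv2.COLOR_RGB2BGR))
go([532,310,107],-0.21)
E
```

```text
[-0.68365894  0.42128505 -2.88340361] 36.676920932132525 51.14068388007581
delta [ 0.0017 -0.0015  0.0215] turn [ 0.0005  0.0004 -0.0002]
```

View pics/t2c.png

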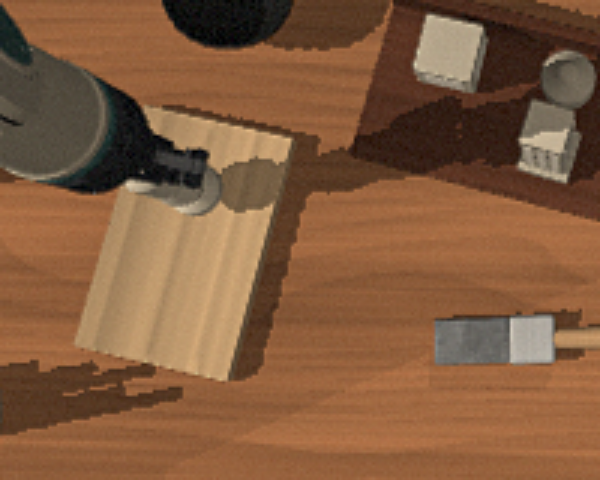

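The baluster foot is over the board, in its upper part (crop 205,190). The board corners are (150,107), (293,137), (228,380) and (77,345). Now lowering it.

Request:
carry_out:
  commands:
    - {"grip":1,"turn":[0,0,0],"delta_pos":[0.001,-0.001,0.008]}
    - {"grip":1,"turn":[0,0,0],"delta_pos":[0.001,-0.001,0.014]}
    - {"grip":1,"turn":[0,0,0],"delta_pos":[0.001,-0.001,0.018]}
    - {"grip":1,"turn":[0,0,0],"delta_pos":[0.001,-0.001,0.021]}
    - {"grip":1,"turn":[0,0,0],"delta_pos":[0.001,-0.001,0.021]}
    - {"grip":1,"turn":[0,0,0],"delta_pos":[0.001,-0.001,0.021]}
    - {"grip":1,"turn":[0,0,0],"delta_pos":[0.001,-0.001,0.021]}

```text
time_s: 10.23
position: [531.6, 310.8, 108.6]
orientation: [-0.0, 0.995, -0.105, 0.0]
force: [0.4, -0.3, -2.7]
opening: 37.1
gripper_force: 51.3
```

Request:
carry_out:
  commands:
    - {"grip":1,"turn":[0,0,0],"delta_pos":[0,0,0.002]}
    - {"grip":1,"turn":[0,0,0],"delta_pos":[0,0,0.004]}
    - {"grip":1,"turn":[0,0,0],"delta_pos":[0,0,0.004]}
    - {"grip":1,"turn":[0,0,0],"delta_pos":[0,0,0.004]}

```text
time_s: 10.57
position: [531.7, 310.8, 104.7]
orientation: [-0.0, 0.994, -0.105, 0.0]
force: [-0.1, -0.7, 1.0]
opening: 36.7
gripper_force: 51.4
```

Request:
carry_out:
  commands:
    - {"grip":-1,"turn":[0,0,0],"delta_pos":[0,0,0]}
    - {"grip":-1,"turn":[0,0,0],"delta_pos":[0,0,0]}
    - {"grip":-1,"turn":[0,0,0],"delta_pos":[0,0,0]}
    - {"grip":-1,"turn":[0,0,0],"delta_pos":[0,0,0]}
    - {"grip":-1,"turn":[0,0,0],"delta_pos":[0,0,0]}
    - {"grip":-1,"turn":[0,0,0],"delta_pos":[0,0,0]}

```text
time_s: 11.07
position: [531.4, 310.6, 104.3]
orientation: [0.0, 0.994, -0.105, 0.0]
force: [-0.3, -1.3, 0.4]
opening: 85.4
gripper_force: 0.0
```

```bash
python3 - <<'E'
from h import *
s=manip.get_state();print(s['position'],s['force'],s['opening'],s['gripper_force'])
go([532,310,225],-0.21); go([569,5,220],-0.235)
E
```

```text
[531.44796986 310.63856744 104.34185688] [-0.34112968 -1.31501532  0.35333939] 85.35523347341466 0.0
delta [ 0.0007  0.0005 -0.1207] turn [ 0. -0.  0.]
delta [ 0.1004  0.2911 -0.1157] turn [ 0.    -0.     0.008]
```

Request:
carry_out:
  commands:
    - {"grip":-1,"turn":[0,0,0],"delta_pos":[0,0,-0.04]}
    - {"grip":-1,"turn":[0,0,0],"delta_pos":[0,0,-0.08]}
    - {"grip":-1,"turn":[0,0,0],"delta_pos":[0,0,-0.12]}
    - {"grip":-1,"turn":[0,0,0.008],"delta_pos":[0.013,0.038,-0.12]}
    - {"grip":-1,"turn":[0,0,0.008],"delta_pos":[0.026,0.076,-0.12]}
    - {"grip":-1,"turn":[0,0,0.008],"delta_pos":[0.039,0.114,-0.12]}
    - {"grip":-1,"turn":[0,0,0.008],"delta_pos":[0.052,0.152,-0.12]}
    - {"grip":-1,"turn":[0,0,0.008],"delta_pos":[0.065,0.19,-0.12]}

```text
time_s: 11.73
position: [555.4, 109.5, 224.6]
orientation: [-0.0, 0.993, -0.117, 0.0]
force: [1.9, -0.4, 1.0]
opening: 85.5
gripper_force: 0.0
```

```bash
python3 - <<'E'
from h import *
s=manip.get_state();print(s['position'])
go([569,5,200],-0.235)
E
```

```text
[555.35555923 109.45946228 224.63034676]
delta [0.0375 0.0984 0.0246] turn [-0.     -0.0002  0.0002]
```

Request:
carry_out:
  commands:
    - {"grip":-1,"turn":[0,0,0],"delta_pos":[0.0375,0.098,0.025]}
    - {"grip":-1,"turn":[0,0,0],"delta_pos":[0.0375,0.098,0.025]}
    - {"grip":-1,"turn":[0,0,0],"delta_pos":[0.0375,0.098,0.025]}
    - {"grip":-1,"turn":[0,0,0],"delta_pos":[0.0375,0.098,0.025]}
    - {"grip":-1,"turn":[0,0,0],"delta_pos":[0.0375,0.098,0.025]}
    - {"grip":-1,"turn":[0,0,0],"delta_pos":[0.0375,0.098,0.025]}

```text
time_s: 12.23
position: [569.2, 8.3, 199.5]
orientation: [-0.001, 0.993, -0.117, 0.0]
force: [-0.5, 1.3, 0.0]
opening: 85.1
gripper_force: 0.0
```

```bash
python3 - <<'E'
from h import *
s=manip.get_state();print(s['position'])
w=manip.capture('wrist'); save(w,'w4')
go([569,5,96],-0.235)
E
```

```text
[569.15311337   8.33664256 199.45829678]
delta [0.0008 0.0042 0.1036] turn [-0.0004 -0.      0.0007]
```

View pics/w4.png

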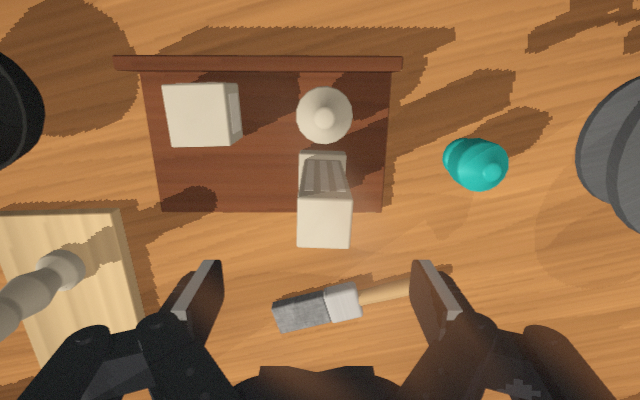

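The pillar top centre is at (324,221), its faces nearly aligned with the tool. The baluster stands on the board at the left.

```bash
python3 - <<'E'
from h import *
s=manip.get_state();print(s['position'])
w=manip.capture('wrist');T=cam(w,s)
X=onz(w,T,(324.5,221),147); print(X, onz(w,T,(324.5,115.5),82))
go([X[0],X[1],97],-0.235)
E
```

```text
[569.17309805   9.11209159 199.57254809]
[567.86501817   4.88930689 147.        ] [626.31171284  -9.92765774  82.        ]
delta [-0.0003  0.0048  0.1027] turn [-0.0004 -0.0001  0.0009]
```

Request:
carry_out:
  commands:
    - {"grip":-1,"turn":[0,0,0],"delta_pos":[0,0.004,0.035]}
    - {"grip":-1,"turn":[0,0,0],"delta_pos":[0,0.004,0.07]}
    - {"grip":-1,"turn":[0,0,0],"delta_pos":[0,0.004,0.103]}
    - {"grip":-1,"turn":[0,0,0],"delta_pos":[0,0.004,0.103]}
    - {"grip":-1,"turn":[0,0,0],"delta_pos":[0,0.004,0.103]}
    - {"grip":-1,"turn":[0,0,0],"delta_pos":[0,0.004,0.103]}

```text
time_s: 12.83
position: [569.4, 4.5, 97.9]
orientation: [-0.0, 0.993, -0.116, 0.001]
force: [0.2, 0.6, 0.4]
opening: 85.6
gripper_force: 0.0
```

Request:
carry_out:
  commands:
    - {"grip":1,"turn":[0,0,0],"delta_pos":[0,0,0]}
    - {"grip":1,"turn":[0,0,0],"delta_pos":[0,0,0]}
    - {"grip":1,"turn":[0,0,0],"delta_pos":[0,0,0]}
    - {"grip":1,"turn":[0,0,0],"delta_pos":[0,0,0]}
    - {"grip":1,"turn":[0,0,0],"delta_pos":[0,0,0]}
    - {"grip":1,"turn":[0,0,0],"delta_pos":[0,0,0]}
    - {"grip":1,"turn":[0,0,0],"delta_pos":[0,0,0]}
    - {"grip":1,"turn":[0,0,0],"delta_pos":[0,0,0]}

```text
time_s: 13.5
position: [569.1, 3.3, 97.6]
orientation: [-0.0, 0.993, -0.117, 0.001]
force: [0.2, -1.1, 7.4]
opening: 35.6
gripper_force: 50.0
```

```bash
python3 - <<'E'
from h import *
s=manip.get_state();print(s['position'],s['opening'],s['gripper_force'])
for p in([*s['position'][:2],195],[428,332,195],[428,332,s['position'][2]+20]): go(p,-0.21)
E
```

```text
[569.14380994   3.27250201  97.6098595 ] 35.6444085281285 50.018468499183655
delta [ 0.0002 -0.0001 -0.0974] turn [-0.0002 -0.0007 -0.008 ]
delta [-0.2137 -0.2868 -0.0977] turn [-0.0002 -0.0007 -0.008 ]
delta [-0.2138 -0.2868 -0.0203] turn [-0.0002 -0.0007 -0.008 ]
```

Request:
carry_out:
  commands:
    - {"grip":1,"turn":[0,0,0],"delta_pos":[0,0,-0.03]}
    - {"grip":1,"turn":[0,0,0],"delta_pos":[0,0,-0.065]}
    - {"grip":1,"turn":[0,0,0],"delta_pos":[0,0,-0.097]}
    - {"grip":1,"turn":[0,0,-0.008],"delta_pos":[-0.018,-0.024,-0.097]}
    - {"grip":1,"turn":[0,0,-0.008],"delta_pos":[-0.039,-0.052,-0.097]}
    - {"grip":1,"turn":[0,0,-0.008],"delta_pos":[-0.06,-0.08,-0.097]}
    - {"grip":1,"turn":[0,0,-0.008],"delta_pos":[-0.081,-0.108,-0.097]}
    - {"grip":1,"turn":[0,0,-0.008],"delta_pos":[-0.102,-0.136,-0.097]}

```text
time_s: 14.17
position: [499.4, 160.4, 193.3]
orientation: [0.0, 0.994, -0.105, -0.0]
force: [0.3, 0.4, -2.8]
opening: 35.9
gripper_force: 50.4
```

```bash
python3 - <<'E'
from h import *
s=manip.get_state();print(s['position'],s['opening'],s['gripper_force'])
for p in([428,332,195],[428,332,120]): go(p,-0.21)
E
```

```text
[499.41519738 160.38472472 193.3130838 ] 35.87670699906621 50.357810854911804
delta [-0.1057 -0.1529 -0.0017] turn [ 0.0001  0.0001 -0.0001]
delta [-0.1057 -0.1529  0.0733] turn [ 0.0001  0.0001 -0.0001]
```

Request:
carry_out:
  commands:
    - {"grip":1,"turn":[0,0,0],"delta_pos":[-0.02,-0.029,0]}
    - {"grip":1,"turn":[0,0,0],"delta_pos":[-0.04,-0.058,0]}
    - {"grip":1,"turn":[0,0,0],"delta_pos":[-0.06,-0.087,0]}
    - {"grip":1,"turn":[0,0,0],"delta_pos":[-0.08,-0.116,0]}
    - {"grip":1,"turn":[0,0,0],"delta_pos":[-0.1,-0.145,0]}
    - {"grip":1,"turn":[0,0,0],"delta_pos":[-0.106,-0.153,0.02]}
    - {"grip":1,"turn":[0,0,0],"delta_pos":[-0.106,-0.153,0.05]}
    - {"grip":1,"turn":[0,0,0],"delta_pos":[-0.106,-0.153,0.07]}

```text
time_s: 14.83
position: [427.2, 332.0, 121.8]
orientation: [0.0, 0.995, -0.103, -0.001]
force: [0.6, -0.9, -2.2]
opening: 35.6
gripper_force: 50.3
```

Request:
carry_out:
  commands:
    - {"grip":1,"turn":[0,0,0],"delta_pos":[0,0,0.005]}
    - {"grip":1,"turn":[0,0,0],"delta_pos":[0,0,0.012]}
    - {"grip":1,"turn":[0,0,0],"delta_pos":[0,0,0.017]}
    - {"grip":1,"turn":[0,0,0],"delta_pos":[0,0,0.017]}
    - {"grip":1,"turn":[0,0,0],"delta_pos":[0,0,0.017]}
    - {"grip":1,"turn":[0,0,0],"delta_pos":[0,0,0.017]}

```text
time_s: 15.33
position: [429.5, 331.3, 107.3]
orientation: [-0.001, 0.994, -0.105, 0.001]
force: [0.9, -0.2, -2.4]
opening: 35.4
gripper_force: 50.3
```

Request:
carry_out:
  commands:
    - {"grip":1,"turn":[0,0,0],"delta_pos":[0,0,0.002]}
    - {"grip":1,"turn":[0,0,0],"delta_pos":[0,0,0.003]}
    - {"grip":1,"turn":[0,0,0],"delta_pos":[0,0,0.004]}
    - {"grip":1,"turn":[0,0,0],"delta_pos":[0,0,0.004]}
    - {"grip":1,"turn":[0,0,0],"delta_pos":[0,0,0.004]}

```text
time_s: 15.75
position: [429.2, 331.3, 103.6]
orientation: [-0.0, 0.994, -0.105, 0.001]
force: [-1.6, -1.5, 7.8]
opening: 35.6
gripper_force: 51.3
```

Request:
carry_out:
  commands:
    - {"grip":-1,"turn":[0,0,0],"delta_pos":[0,0,0]}
    - {"grip":-1,"turn":[0,0,0],"delta_pos":[0,0,0]}
    - {"grip":-1,"turn":[0,0,0],"delta_pos":[0,0,0]}
    - {"grip":-1,"turn":[0,0,0],"delta_pos":[0,0,0]}
    - {"grip":-1,"turn":[0,0,0],"delta_pos":[0,0,0]}
    - {"grip":-1,"turn":[0,0,0],"delta_pos":[0,0,0]}

```text
time_s: 16.25
position: [428.8, 331.1, 102.2]
orientation: [0.0, 0.995, -0.105, -0.0]
force: [0.4, 0.7, 0.5]
opening: 85.5
gripper_force: 0.0
```

Request:
carry_out:
  commands:
    - {"grip":-1,"turn":[0,0,0],"delta_pos":[0,0,-0.04]}
    - {"grip":-1,"turn":[0,0,0],"delta_pos":[0,0,-0.08]}
    - {"grip":-1,"turn":[0,0,0],"delta_pos":[0,0,-0.12]}

```text
time_s: 16.5
position: [428.2, 330.6, 223.0]
orientation: [0.001, 0.995, -0.105, -0.001]
force: [0.9, 0.5, 0.3]
opening: 85.2
gripper_force: 0.0
```

```bash
python3 - <<'E'
from h import *
s=manip.get_state();print(s['position'])
go([652,92,230],-0.235)
E
```

```text
[428.17410568 330.64702376 223.00875729]
delta [ 0.2686  0.1869 -0.0071] turn [0.0006 0.0005 0.0081]
```

Request:
carry_out:
  commands:
    - {"grip":-1,"turn":[0,0,0.008],"delta_pos":[0.269,0.187,-0.007]}
    - {"grip":-1,"turn":[0,0,0.008],"delta_pos":[0.269,0.187,-0.007]}
    - {"grip":-1,"turn":[0,0,0.008],"delta_pos":[0.269,0.187,-0.007]}
    - {"grip":-1,"turn":[0,0,0.008],"delta_pos":[0.269,0.187,-0.007]}
    - {"grip":-1,"turn":[0,0,0.008],"delta_pos":[0.269,0.187,-0.007]}
    - {"grip":-1,"turn":[0,0,0.008],"delta_pos":[0.269,0.187,-0.007]}
    - {"grip":-1,"turn":[0,0,0.008],"delta_pos":[0.269,0.187,-0.007]}
    - {"grip":-1,"turn":[0,0,0.008],"delta_pos":[0.269,0.187,-0.007]}

```text
time_s: 17.17
position: [654.5, 89.0, 229.3]
orientation: [0.0, 0.993, -0.118, 0.0]
force: [0.7, -0.1, -0.3]
opening: 85.5
gripper_force: 0.0
```

Request:
carry_out:
  commands:
    - {"grip":-1,"turn":[0,0,0],"delta_pos":[0,0,0.04]}
    - {"grip":-1,"turn":[0,0,0],"delta_pos":[0,0,0.08]}
    - {"grip":-1,"turn":[0,0,0],"delta_pos":[0,0,0.1]}
    - {"grip":-1,"turn":[0,0,0],"delta_pos":[0,0,0.1]}
    - {"grip":-1,"turn":[0,0,0],"delta_pos":[0,0,0.1]}
    - {"grip":-1,"turn":[0,0,0],"delta_pos":[0,0,0.1]}

```text
time_s: 17.67
position: [654.3, 92.5, 131.0]
orientation: [-0.0, 0.993, -0.117, 0.001]
force: [-0.6, -0.3, -0.4]
opening: 85.5
gripper_force: 0.0
```

```bash
python3 - <<'E'
from h import *
s=manip.get_state();print(s['position'],s['time_s'])
w=manip.capture('wrist'); save(w,'w5'); T=cam(w,s)
for l,z in(('plinth',62),('urn',82)):
    for k in manip.trace(w,l)[:3]: print(l,np.round(k['extent'],1),round(k['p'],2))
go([653,92,30],-0.235)
E
```

```text
[654.28464644  92.54913023 130.98336746] 17.6667
plinth [282.5 168.1  76.7  83.4] 0.71
urn [572.9 222.2  67.1  70.9] 0.86
urn [419.7 172.9  84.8  78.9] 0.85
urn [424.8   0.   91.6  34.2] 0.78
delta [-0.0016  0.001   0.1016] turn [-0.0005 -0.0012  0.0001]
```

View pics/w5.png

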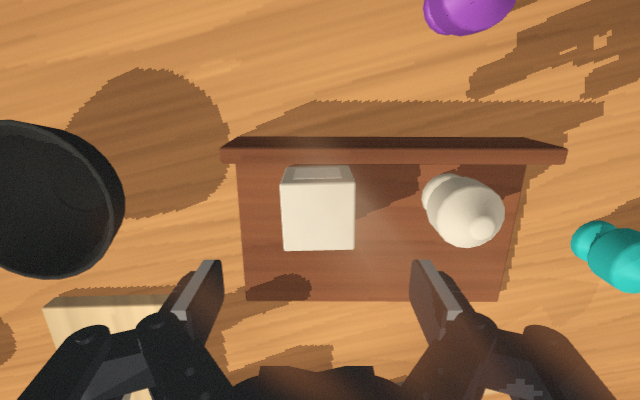

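Plinth top-face corners are (282,183), (354,182), (354,248) and (283,250). The urn tip is at (483,229). The front row is empty.

```bash
python3 - <<'E'
from h import *
s=manip.get_state();print(s['position'])
w=manip.capture('wrist');T=cam(w,s)
c=[onz(w,T,u,62) for u in((282,183),(354,182),(354,248),(283,250))]; X=np.mean(c,0); print(np.round(c,1),X,np.linalg.norm(c[1]-c[0]),np.linalg.norm(c[2]-c[1]))
print('urn tip',onz(w,T,(483,229),81))
print('rack front', onz(w,T,(246,300),12),onz(w,T,(497,300),12))
go([X[0],X[1],28],-0.235)
E
```

```text
[654.41322623  92.55912608 131.65231   ]
[[679.7 111.2  62. ]
 [669.2  63.9  62. ]
 [620.6  73.6  62. ]
 [630.9 123.8  62. ]] [650.08995631  93.14246714  62.        ] 48.395748199150354 49.51415333795229
urn tip [625.13691468  -9.47150611  81.        ]
rack front [563.25769509 183.65349753  12.        ] [508.55936198 -46.84198053  12.        ]
delta [-0.0044  0.0005  0.1034] turn [-0.0004 -0.001   0.0001]
```

Request:
carry_out:
  commands:
    - {"grip":-1,"turn":[0,0,0],"delta_pos":[-0.002,0,0.035]}
    - {"grip":-1,"turn":[0,0,0],"delta_pos":[-0.002,0,0.07]}
    - {"grip":-1,"turn":[0,0,0],"delta_pos":[-0.002,0,0.095]}
    - {"grip":-1,"turn":[0,0,0],"delta_pos":[-0.002,0,0.112]}
    - {"grip":-1,"turn":[0,0,0],"delta_pos":[-0.002,0,0.112]}
    - {"grip":-1,"turn":[0,0,0],"delta_pos":[-0.002,0,0.112]}
    - {"grip":-1,"turn":[0,0,0],"delta_pos":[-0.002,0,0.112]}

```text
time_s: 18.45
position: [652.5, 92.9, 19.2]
orientation: [-0.0, 0.993, -0.117, 0.002]
force: [0.4, -0.6, 0.3]
opening: 85.2
gripper_force: 0.0
```

Request:
carry_out:
  commands:
    - {"grip":1,"turn":[0,0,0],"delta_pos":[0,0,0]}
    - {"grip":1,"turn":[0,0,0],"delta_pos":[0,0,0]}
    - {"grip":1,"turn":[0,0,0],"delta_pos":[0,0,0]}
    - {"grip":1,"turn":[0,0,0],"delta_pos":[0,0,0]}
    - {"grip":1,"turn":[0,0,0],"delta_pos":[0,0,0]}
    - {"grip":1,"turn":[0,0,0],"delta_pos":[0,0,0]}
    - {"grip":1,"turn":[0,0,0],"delta_pos":[0,0,0]}
    - {"grip":1,"turn":[0,0,0],"delta_pos":[0,0,0]}

```text
time_s: 19.12
position: [652.2, 92.7, 19.0]
orientation: [-0.0, 0.993, -0.117, 0.001]
force: [-1.0, 1.1, 6.0]
opening: 51.5
gripper_force: 52.7
```

```bash
python3 - <<'E'
from h import *
s=manip.get_state();print(s['position'],s['force'],s['opening'],s['gripper_force'])
x,y,z=s['position']
for p in([x,y,165],[512,-325,165],[512,-325,z+62]): go(p,-0.235)
E
```

```text
[652.21333037  92.72410703  19.01497773] [-0.95156352  1.10045944  5.96473343] 51.47746186078636 52.68454313278198
delta [ 4.00e-04 -1.00e-04 -1.46e-01] turn [-0.0003 -0.0008  0.    ]
delta [-0.0387  0.4388 -0.1465] turn [-0.0003 -0.0008  0.    ]
delta [-0.0389  0.4388 -0.0625] turn [-0.0003 -0.0008  0.    ]
```

Request:
carry_out:
  commands:
    - {"grip":1,"turn":[0,0,0],"delta_pos":[0,0,-0.03]}
    - {"grip":1,"turn":[0,0,0],"delta_pos":[0,0,-0.065]}
    - {"grip":1,"turn":[0,0,0],"delta_pos":[0,0,-0.1]}
    - {"grip":1,"turn":[0,0,0],"delta_pos":[0,0,-0.135]}
    - {"grip":1,"turn":[0,0,0],"delta_pos":[-0.002,0.02,-0.146]}
    - {"grip":1,"turn":[0,0,0],"delta_pos":[-0.005,0.055,-0.146]}
    - {"grip":1,"turn":[0,0,0],"delta_pos":[-0.008,0.09,-0.146]}
    - {"grip":1,"turn":[0,0,0],"delta_pos":[-0.011,0.125,-0.146]}

```text
time_s: 19.78
position: [610.6, -27.3, 164.1]
orientation: [0.0, 0.993, -0.117, 0.001]
force: [-0.1, 0.4, -1.2]
opening: 51.3
gripper_force: 52.8
```

Request:
carry_out:
  commands:
    - {"grip":1,"turn":[0,0,0],"delta_pos":[-0.003,0.035,0]}
    - {"grip":1,"turn":[0,0,0],"delta_pos":[-0.006,0.07,0]}
    - {"grip":1,"turn":[0,0,0],"delta_pos":[-0.009,0.105,0]}
    - {"grip":1,"turn":[0,0,0],"delta_pos":[-0.012,0.14,0]}
    - {"grip":1,"turn":[0,0,0],"delta_pos":[-0.015,0.175,0]}
    - {"grip":1,"turn":[0,0,0],"delta_pos":[-0.018,0.21,0]}
    - {"grip":1,"turn":[0,0,0],"delta_pos":[-0.021,0.245,0]}
    - {"grip":1,"turn":[0,0,0],"delta_pos":[-0.024,0.28,0]}

```text
time_s: 20.45
position: [521.7, -294.6, 163.6]
orientation: [0.0, 0.993, -0.117, 0.0]
force: [0.8, 0.2, -1.3]
opening: 51.5
gripper_force: 52.8
```

```bash
python3 - <<'E'
from h import *
s=manip.get_state();print(s['position'],s['force'],s['opening'],s['gripper_force'])
for z in(165,100,79): go([512,-326,z],-0.235)
E
```

```text
[ 521.71340574 -294.59961937  163.60381382] [ 0.80977809  0.15650236 -1.299496  ] 51.4815707590922 52.76174068450928
delta [-0.0021  0.0328 -0.0014] turn [ 0. -0.  0.]
delta [-0.0021  0.0328  0.0636] turn [ 0. -0.  0.]
delta [-0.0021  0.0328  0.0846] turn [ 0. -0.  0.]
```

Request:
carry_out:
  commands:
    - {"grip":1,"turn":[0,0,0],"delta_pos":[-0.002,0.033,0]}
    - {"grip":1,"turn":[0,0,0],"delta_pos":[-0.002,0.033,0.03]}
    - {"grip":1,"turn":[0,0,0],"delta_pos":[-0.002,0.033,0.055]}
    - {"grip":1,"turn":[0,0,0],"delta_pos":[-0.002,0.033,0.07]}
    - {"grip":1,"turn":[0,0,0],"delta_pos":[-0.002,0.033,0.08]}
    - {"grip":1,"turn":[0,0,0],"delta_pos":[-0.002,0.033,0.084]}
    - {"grip":1,"turn":[0,0,0],"delta_pos":[-0.002,0.033,0.084]}
    - {"grip":1,"turn":[0,0,0],"delta_pos":[-0.002,0.033,0.084]}

```text
time_s: 21.12
position: [513.8, -324.9, 80.1]
orientation: [0.0, 0.993, -0.117, 0.001]
force: [-0.2, 0.9, -2.4]
opening: 51.9
gripper_force: 52.7
```

```bash
python3 - <<'E'
from h import *
s=manip.get_state();print(s['position'],s['force'])
w=manip.capture('wrist'); save(w,'w6')
go([512,-326,77],-0.235)
E
```

```text
[ 513.75014515 -324.86820561   80.10126242] [-0.17060804  0.88855721 -2.35373354]
delta [-0.0017  0.0014  0.0035] turn [ 0.0002 -0.0006  0.0001]
```

View pics/w6.png

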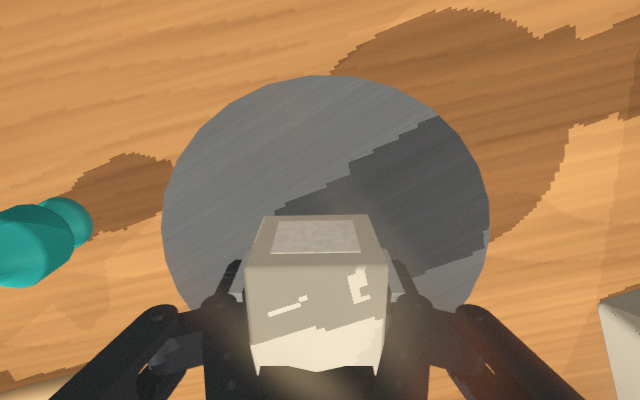

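The wheel rim shows from (163,222) over (325,75) to (489,225). The lower rear edge of the plinth runs from (264,215) to (368,215).

```bash
python3 - <<'E'
from h import *
from scipy.optimize import least_squares
s=manip.get_state();print(s['position'])
w=manip.capture('wrist');T=cam(w,s)
P=np.array([onz(w,T,u,70)[:2] for u in((163,222),(185,150),(230,105),(325,75),(400,95),(455,135),(482,180),(489,225),(470,300),(172,270))])
r=least_squares(lambda x:np.hypot(*(P-x[:2]).T)-x[2],[512,-326,85]); print(r.x,r.fun.round(1))
r2=least_squares(lambda x:np.hypot(*(P-x[:2]).T)-85,[512,-326]); print(r2.x)
a,b=[onz(w,T,u,73)[:2] for u in((264,215),(368,215))]; m=(a+b)/2; d=(b-a)/np.linalg.norm(b-a); n=np.array([d[1],-d[0]]); n*=-np.sign(n[0])
print('edge',a,b,'plinth centre',m+26*n)
c=r.x; go([s['position'][0]+(c[:2]-(m+26*n))[0],s['position'][1]+(c[:2]-(m+26*n))[1],77],-0.235)
E
```

```text
[ 513.96030401 -325.04483786   80.46570834]
[ 514.91356457 -329.77808581   83.84263234] [-0.   0.6  0.6  1.  -0.9 -0.7 -0.3 -0.6  1.4 -1.1]
[ 513.64590202 -329.38406819]
edge [ 541.85989004 -304.55403678] [ 530.00984668 -354.13461986] plinth centre [ 510.64710403 -323.30040779]
delta [0.0056 0.0052 0.0036] turn [ 0.0002 -0.0007  0.0001]
```

Request:
carry_out:
  commands:
    - {"grip":1,"turn":[0,0,0],"delta_pos":[0.003,0.004,0]}
    - {"grip":1,"turn":[0,0,0],"delta_pos":[0.003,0.004,0.002]}
    - {"grip":1,"turn":[0,0,0],"delta_pos":[0.003,0.004,0.003]}
    - {"grip":1,"turn":[0,0,0],"delta_pos":[0.003,0.004,0.004]}
    - {"grip":1,"turn":[0,0,0],"delta_pos":[0.003,0.004,0.004]}
    - {"grip":1,"turn":[0,0,0],"delta_pos":[0.003,0.004,0.004]}

```text
time_s: 21.72
position: [515.6, -330.2, 77.0]
orientation: [0.001, 0.993, -0.117, 0.001]
force: [-2.3, -0.9, 8.3]
opening: 52.0
gripper_force: 53.6
```

Contact. Releasing, then rising.

Request:
carry_out:
  commands:
    - {"grip":-1,"turn":[0,0,0],"delta_pos":[0,0,0]}
    - {"grip":-1,"turn":[0,0,0],"delta_pos":[0,0,0]}
    - {"grip":-1,"turn":[0,0,0],"delta_pos":[0,0,0]}
    - {"grip":-1,"turn":[0,0,0],"delta_pos":[0,0,0]}
    - {"grip":-1,"turn":[0,0,0],"delta_pos":[0,0,0]}
    - {"grip":-1,"turn":[0,0,0],"delta_pos":[0,0,0]}

```text
time_s: 22.22
position: [515.0, -329.2, 75.2]
orientation: [-0.0, 0.993, -0.117, -0.0]
force: [-0.4, 0.2, -1.3]
opening: 85.3
gripper_force: 0.0
```

Request:
carry_out:
  commands:
    - {"grip":-1,"turn":[0,0,0],"delta_pos":[0,0,-0.035]}
    - {"grip":-1,"turn":[0,0,0],"delta_pos":[0,0,-0.07]}
    - {"grip":-1,"turn":[0,0,0],"delta_pos":[0,0,-0.11]}
    - {"grip":-1,"turn":[0,0,0],"delta_pos":[0,0,-0.12]}
    - {"grip":-1,"turn":[0,0,0],"delta_pos":[0,0,-0.12]}
    - {"grip":-1,"turn":[0,0,0],"delta_pos":[0,0,-0.12]}
    - {"grip":-1,"turn":[0,0,0],"delta_pos":[0,0,-0.12]}

```text
time_s: 22.8
position: [514.0, -328.8, 193.9]
orientation: [-0.001, 0.993, -0.117, -0.001]
force: [-0.1, -0.7, -0.2]
opening: 85.3
gripper_force: 0.0
```

```bash
python3 - <<'E'
from h import *
s=manip.get_state();print(s['position'],s['time_s'])
w=manip.capture('wrist'); save(w,'w7')
go([627,-10,200],-0.235)
E
```

```text
[ 514.0414894  -328.78307475  193.8920102 ] 22.8
delta [ 0.0358 -0.3363 -0.0063] turn [-0.0003  0.0011  0.    ]
```

View pics/w7.png

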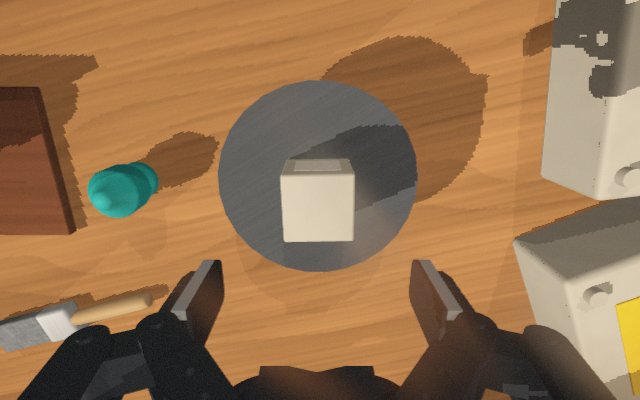

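The plinth stands upright on the wheel, with its top face (281,175)–(354,241) and the rim at (218–417, 80–271).

```bash
python3 - <<'E'
from h import *
from scipy.optimize import least_squares
s=manip.get_state();print(s['position'])
w=manip.capture('wrist');T=cam(w,s)
P=np.array([onz(w,T,u,70)[:2] for u in((218,175),(417,175),(318,80),(318,271))])
r=least_squares(lambda x:np.hypot(*(P-x[:2]).T)-x[2],[512,-326,85]); print('wheel',r.x,r.fun.round(1))
for z in(120,):
    c=[onz(w,T,u,z)[:2] for u in((281,175),(353,172),(354,239),(284,241))]; print('plinth',np.mean(c,0),np.linalg.norm(c[1]-c[0]),np.linalg.norm(c[2]-c[1]))
a,b=[onz(w,T,u,70)[:2] for u in((286,159),(351,159))]; m=(a+b)/2; d=(b-a)/np.linalg.norm(b-a); n=np.array([d[1],-d[0]]); n*=-np.sign(n[0]); print('from base edge',m+26*n,np.linalg.norm(b-a))
E
```

```text
[ 513.90342819 -328.69137942  193.49897495]
wheel [ 515.58715706 -329.13283549   83.71858052] [ 0.  0. -0. -0.]
plinth [ 514.19302127 -329.08360098] 48.82937129320737 50.339663127259094
from base edge [ 511.85049763 -329.10952938] 53.51615675785991
```

Request:
carry_out:
  commands:
    - {"grip":-1,"turn":[0,0,0],"delta_pos":[0.036,-0.336,-0.006]}
    - {"grip":-1,"turn":[0,0,0],"delta_pos":[0.036,-0.336,-0.006]}
    - {"grip":-1,"turn":[0,0,0],"delta_pos":[0.036,-0.336,-0.006]}
    - {"grip":-1,"turn":[0,0,0],"delta_pos":[0.036,-0.336,-0.006]}
    - {"grip":-1,"turn":[0,0,0],"delta_pos":[0.036,-0.336,-0.006]}
    - {"grip":-1,"turn":[0,0,0],"delta_pos":[0.036,-0.336,-0.006]}
    - {"grip":-1,"turn":[0,0,0],"delta_pos":[0.036,-0.336,-0.006]}
    - {"grip":-1,"turn":[0,0,0],"delta_pos":[0.036,-0.336,-0.006]}

```text
time_s: 23.57
position: [626.3, -13.3, 199.8]
orientation: [0.0, 0.993, -0.117, -0.001]
force: [0.4, 0.2, -0.2]
opening: 85.5
gripper_force: 0.0
```

```bash
python3 - <<'E'
from h import *
s=manip.get_state();print(s['position'])
go([627,-11,151],-0.235)
E
```

```text
[626.32816463 -13.31434863 199.75518232]
delta [ 0.0002 -0.0024  0.0488] turn [0.0002 0.0008 0.    ]
```

Request:
carry_out:
  commands:
    - {"grip":-1,"turn":[0,0,0],"delta_pos":[0,-0.002,0.03]}
    - {"grip":-1,"turn":[0,0,0],"delta_pos":[0,-0.002,0.049]}
    - {"grip":-1,"turn":[0,0,0],"delta_pos":[0,-0.002,0.049]}
    - {"grip":-1,"turn":[0,0,0],"delta_pos":[0,-0.002,0.049]}
    - {"grip":-1,"turn":[0,0,0],"delta_pos":[0,-0.002,0.049]}

```text
time_s: 23.98
position: [627.4, -14.2, 152.5]
orientation: [0.0, 0.993, -0.118, 0.0]
force: [0.1, 0.1, 1.2]
opening: 85.3
gripper_force: 0.0
```

```bash
python3 - <<'E'
from h import *
s=manip.get_state();print(s['position'],s['time_s'])
w=manip.capture('wrist'); save(w,'w8');T=cam(w,s)
for a in manip.spot_point(w,'urn')[:3]: print(a['point'],a['p'],onz(w,T,a['point'],12)[:2])
for k in manip.trace(w,'urn')[:3]: print(np.round(k['extent'],1),round(k['p'],2))
E
```

```text
[627.43300333 -14.2328798  152.45130395] 23.9833
[314.2, 186.0] 0.79 [624.14133043 -10.70749747]
[300.6, 8.1] 0.57 [764.21380609 -34.04610502]
[461.2, 225.5] 0.56 [ 554.12623391 -135.79312022]
[284.7 166.5  56.5  69.2] 0.83
[441.8 209.3  74.8  67.9] 0.64
[261.6   0.   71.3  40.5] 0.58
```

View pics/w8.png

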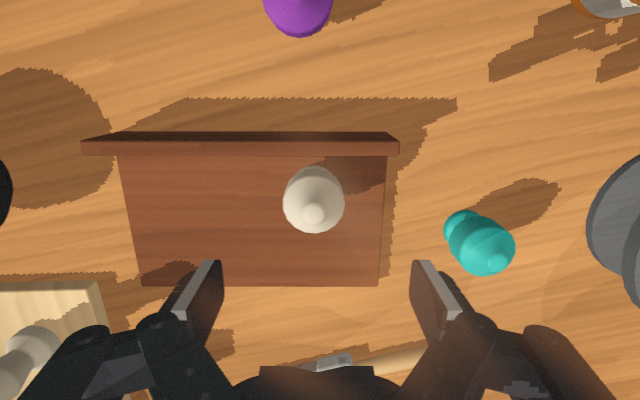

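The urn is at (314,200) between the fingers, with its tip at (313,213).

```bash
python3 - <<'E'
from h import *
s=manip.get_state();print(s['position'])
w=manip.capture('wrist');T=cam(w,s)
print(onz(w,T,(313,213),80),onz(w,T,(314,200),58))
go([626,-10.5,25],-0.235)
E
```

```text
[628.00809142 -14.15405277 153.53655138]
[625.76149775 -10.36338003  80.        ] [627.5029981  -11.34715749  58.        ]
delta [-0.003  -0.0029  0.1285] turn [-0.0001 -0.0007 -0.0003]
```

Request:
carry_out:
  squeeze: 40
  commands:
    - {"grip":-1,"turn":[0,0,0],"delta_pos":[-0.002,-0.003,0.035]}
    - {"grip":-1,"turn":[0,0,0],"delta_pos":[-0.002,-0.003,0.07]}
    - {"grip":-1,"turn":[0,0,0],"delta_pos":[-0.002,-0.003,0.1]}
    - {"grip":-1,"turn":[0,0,0],"delta_pos":[-0.002,-0.003,0.127]}
    - {"grip":-1,"turn":[0,0,0],"delta_pos":[-0.002,-0.003,0.127]}
    - {"grip":-1,"turn":[0,0,0],"delta_pos":[-0.002,-0.003,0.127]}
    - {"grip":-1,"turn":[0,0,0],"delta_pos":[-0.002,-0.003,0.127]}

```text
time_s: 24.77
position: [627.4, -10.1, 27.1]
orientation: [-0.0, 0.993, -0.117, 0.001]
force: [0.2, 0.6, -0.0]
opening: 85.5
gripper_force: 0.0
```

Request:
carry_out:
  commands:
    - {"grip":1,"turn":[0,0,0],"delta_pos":[0,0,0]}
    - {"grip":1,"turn":[0,0,0],"delta_pos":[0,0,0]}
    - {"grip":1,"turn":[0,0,0],"delta_pos":[0,0,0]}
    - {"grip":1,"turn":[0,0,0],"delta_pos":[0,0,0]}
    - {"grip":1,"turn":[0,0,0],"delta_pos":[0,0,0]}
    - {"grip":1,"turn":[0,0,0],"delta_pos":[0,0,0]}
    - {"grip":1,"turn":[0,0,0],"delta_pos":[0,0,0]}
    - {"grip":1,"turn":[0,0,0],"delta_pos":[0,0,0]}

```text
time_s: 25.43
position: [626.9, -10.2, 27.0]
orientation: [-0.0, 0.993, -0.117, 0.001]
force: [-1.1, -0.5, 6.9]
opening: 46.2
gripper_force: 40.2
```

```bash
python3 - <<'E'
from h import *
s=manip.get_state();print(s['position'],s['force'],s['opening'],s['gripper_force'])
x,y,z=s['position']
for p in([x,y,215],[514,-329,215],[514,-329,z+112]): go(p,-0.235)
E
```

```text
[626.90257299 -10.16129877  27.04513738] [-1.07872361 -0.51977973  6.86910158] 46.15057043166134 40.21148553409148
delta [ 4.00e-04 -1.00e-04 -1.88e-01] turn [-0.0001 -0.0007 -0.0001]
delta [-0.0351  0.3363 -0.1881] turn [-0.0001 -0.0007 -0.0001]
delta [-0.0352  0.3363 -0.1122] turn [-0.0001 -0.0007 -0.0001]
```

Request:
carry_out:
  commands:
    - {"grip":1,"turn":[0,0,0],"delta_pos":[0,0,-0.03]}
    - {"grip":1,"turn":[0,0,0],"delta_pos":[0,0,-0.065]}
    - {"grip":1,"turn":[0,0,0],"delta_pos":[0,0,-0.1]}
    - {"grip":1,"turn":[0,0,0],"delta_pos":[0,0,-0.135]}
    - {"grip":1,"turn":[0,0,0],"delta_pos":[-0.001,0.01,-0.165]}
    - {"grip":1,"turn":[0,0,0],"delta_pos":[-0.003,0.035,-0.18]}
    - {"grip":1,"turn":[0,0,0],"delta_pos":[-0.007,0.07,-0.185]}
    - {"grip":1,"turn":[0,0,0],"delta_pos":[-0.011,0.105,-0.185]}

```text
time_s: 26.1
position: [591.9, -109.6, 213.1]
orientation: [-0.0, 0.993, -0.116, 0.003]
force: [0.5, -0.4, -1.7]
opening: 46.2
gripper_force: 41.8
```

Request:
carry_out:
  commands:
    - {"grip":1,"turn":[0,0,0],"delta_pos":[-0.004,0.035,0]}
    - {"grip":1,"turn":[0,0,0],"delta_pos":[-0.008,0.07,0]}
    - {"grip":1,"turn":[0,0,0],"delta_pos":[-0.012,0.105,0]}
    - {"grip":1,"turn":[0,0,0],"delta_pos":[-0.016,0.14,0]}
    - {"grip":1,"turn":[0,0,0],"delta_pos":[-0.02,0.175,0]}
    - {"grip":1,"turn":[0,0,0],"delta_pos":[-0.022,0.2,0]}
    - {"grip":1,"turn":[0,0,0],"delta_pos":[-0.023,0.22,0]}
    - {"grip":1,"turn":[0,0,0],"delta_pos":[-0.024,0.231,0]}

```text
time_s: 26.77
position: [511.8, -332.2, 210.6]
orientation: [0.001, 0.993, -0.119, -0.0]
force: [-0.3, -0.2, -0.9]
opening: 46.2
gripper_force: 41.7
```

```bash
python3 - <<'E'
from h import *
s=manip.get_state();print(s['position'],s['force'],s['opening'],s['gripper_force'])
go([514,-329,139],-0.235)
E
```

```text
[ 511.81929612 -332.22511409  210.61221889] [-0.26051409 -0.19542535 -0.94683534] 46.171478854300844 41.7348144351854
delta [ 0.0014 -0.0038  0.0716] turn [ 0.0007 -0.     -0.0013]
```

Request:
carry_out:
  commands:
    - {"grip":1,"turn":[0,0,0],"delta_pos":[0,0,0.02]}
    - {"grip":1,"turn":[0,0,0],"delta_pos":[0,0,0.045]}
    - {"grip":1,"turn":[0,0,0],"delta_pos":[0,0,0.06]}
    - {"grip":1,"turn":[0,0,0],"delta_pos":[0,0,0.07]}
    - {"grip":1,"turn":[0,0,0],"delta_pos":[0,0,0.07]}
    - {"grip":1,"turn":[0,0,0],"delta_pos":[0,0,0.07]}
    - {"grip":1,"turn":[0,0,0],"delta_pos":[0,0,0.07]}
    - {"grip":1,"turn":[0,0,0],"delta_pos":[0,0,0.07]}

```text
time_s: 27.43
position: [514.6, -328.9, 141.6]
orientation: [0.0, 0.993, -0.117, 0.001]
force: [-0.5, 1.2, -2.5]
opening: 46.3
gripper_force: 41.7
```

```bash
python3 - <<'E'
from h import *
s=manip.get_state();print(s['position'])
w=manip.capture('wrist'); save(w,'w9')
go([514.5,-329.5,135],-0.235)
E
```

```text
[ 514.64130923 -328.85890832  141.58265855]
delta [0.0001 0.0006 0.0065] turn [ 0.0002 -0.0007  0.0001]
```

View pics/w9.png

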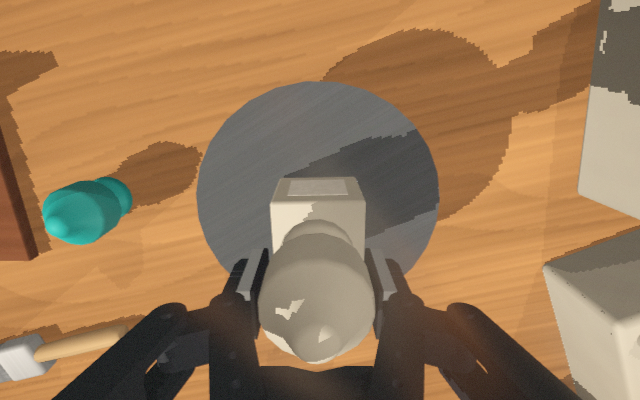

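The urn at (317,290) is laterally centred over the plinth, whose top rear edge runs (270,203)–(366,203). The back of the urn foot is at (316,220). I'll compute the fore-aft offset.

```bash
python3 - <<'E'
from h import *
s=manip.get_state()
w=manip.capture('wrist');T=cam(w,s); q=s['orientation']; M=R.from_quat([q[1],q[2],q[3],q[0]])
f=lambda u,z:M.inv().apply(onz(w,T,u,z)-s['position'])[:2].round(1)
print('tool-frame: plinth rear top edge',f((270,203),120),f((366,203),120),'urn foot back',f((316,220),134.5),f((316,220),127), 'base edge',f((276,178),70),f((361,178),70))
E
```

```text
tool-frame: plinth rear top edge [ 23.5 -25.3] [23.5 25.5] urn foot back [19.9 -0.9] [16.7 -0.9] base edge [ 23. -28.] [23.  29.4]
```

Request:
carry_out:
  commands:
    - {"grip":1,"turn":[0,0,0],"delta_pos":[-0.001,0,0.003]}
    - {"grip":1,"turn":[0,0,0],"delta_pos":[-0.001,0,0.005]}
    - {"grip":1,"turn":[0,0,0],"delta_pos":[-0.001,0,0.006]}
    - {"grip":1,"turn":[0,0,0],"delta_pos":[-0.001,0,0.006]}
    - {"grip":1,"turn":[0,0,0],"delta_pos":[-0.001,0,0.006]}
    - {"grip":1,"turn":[0,0,0],"delta_pos":[-0.001,0,0.006]}

```text
time_s: 28.03
position: [512.6, -328.5, 135.1]
orientation: [0.0, 0.993, -0.117, 0.0]
force: [-1.5, 1.3, 4.7]
opening: 46.5
gripper_force: 42.2
```

Request:
carry_out:
  commands:
    - {"grip":-1,"turn":[0,0,0],"delta_pos":[0,0,0]}
    - {"grip":-1,"turn":[0,0,0],"delta_pos":[0,0,0]}
    - {"grip":-1,"turn":[0,0,0],"delta_pos":[0,0,0]}
    - {"grip":-1,"turn":[0,0,0],"delta_pos":[0,0,0]}
    - {"grip":-1,"turn":[0,0,0],"delta_pos":[0,0,0]}
    - {"grip":-1,"turn":[0,0,0],"delta_pos":[0,0,0]}

```text
time_s: 28.53
position: [512.7, -328.3, 134.1]
orientation: [-0.0, 0.993, -0.117, -0.0]
force: [-1.0, 0.7, -0.0]
opening: 85.6
gripper_force: 0.0
```

Request:
carry_out:
  commands:
    - {"grip":-1,"turn":[0,0,0],"delta_pos":[0,0,-0.035]}
    - {"grip":-1,"turn":[0,0,0],"delta_pos":[0,0,-0.07]}
    - {"grip":-1,"turn":[0,0,0],"delta_pos":[0,0,-0.1]}
    - {"grip":-1,"turn":[0,0,0],"delta_pos":[0,0,-0.13]}
    - {"grip":-1,"turn":[0,0,0],"delta_pos":[0,0,-0.13]}
    - {"grip":-1,"turn":[0,0,0],"delta_pos":[0,0,-0.13]}
    - {"grip":-1,"turn":[0,0,0],"delta_pos":[0,0,-0.13]}

```text
time_s: 29.12
position: [512.2, -328.1, 263.7]
orientation: [-0.0, 0.993, -0.117, -0.0]
force: [0.5, -0.0, -1.2]
opening: 84.9
gripper_force: 0.0
```

```bash
python3 - <<'E'
from h import *
s=manip.get_state();print(s['position'])
w=manip.capture('wrist'); save(w,'w10')
go([531.6,310.7,265],-0.21)
E
```

```text
[ 512.20523799 -328.079509    263.67063759]
delta [-0.1295 -0.6257 -0.0013] turn [-0.0002  0.0008 -0.0079]
```

View pics/w10.png

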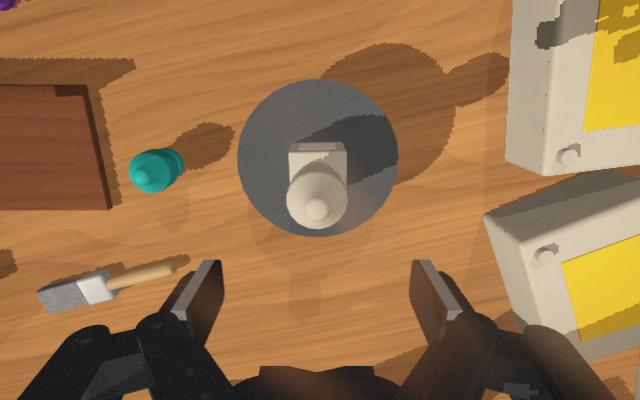

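The urn stands upright on the plinth, with its tip at (316,209), the belly centre at (316,197) and the plinth rear top edge at (289–346, 152). I'll check the offset.

```bash
python3 - <<'E'
from h import *
s=manip.get_state()
w=manip.capture('wrist');T=cam(w,s); q=s['orientation']; M=R.from_quat([q[1],q[2],q[3],q[0]])
f=lambda u,z:M.inv().apply(onz(w,T,u,z)-s['position'])[:2].round(1)
print('plinth rear',f((289,152),120),f((346,152),120),'tip',f((316,209),188),'belly',f((316,197),166))
for l in('plinth','urn'):
  for a in manip.spot_point(w,l)[:3]: print(l,a['point'],round(a['p'],2),f(a['point'],70 if l=='plinth' else 120))
E
```

```text
plinth rear [ 26.4 -24.8] [26.5 25.2] tip [-0.7 -1. ] belly [ 0.6 -1. ]
plinth [318.3, 169.5] 0.7 [-2.2  1.3]
urn [169.1, 161.5] 0.91 [  17.9 -131.3]
urn [316.9, 180.2] 0.79 [ 0.7 -0.3]
urn [3.3, 148.9] 0.56 [  29.1 -275. ]
```

Request:
carry_out:
  commands:
    - {"grip":-1,"turn":[0,0,-0.008],"delta_pos":[-0.13,-0.626,0]}
    - {"grip":-1,"turn":[0,0,-0.008],"delta_pos":[-0.13,-0.626,0]}
    - {"grip":-1,"turn":[0,0,-0.008],"delta_pos":[-0.13,-0.626,0]}
    - {"grip":-1,"turn":[0,0,-0.008],"delta_pos":[-0.13,-0.626,0]}
    - {"grip":-1,"turn":[0,0,-0.008],"delta_pos":[-0.13,-0.626,0]}
    - {"grip":-1,"turn":[0,0,-0.008],"delta_pos":[-0.13,-0.626,0]}
    - {"grip":-1,"turn":[0,0,-0.008],"delta_pos":[-0.13,-0.626,0]}
    - {"grip":-1,"turn":[0,0,-0.008],"delta_pos":[-0.13,-0.626,0]}

```text
time_s: 29.98
position: [522.1, 6.7, 263.6]
orientation: [0.0, 0.994, -0.105, -0.001]
force: [1.7, 0.0, -0.4]
opening: 85.4
gripper_force: 0.0
```

```bash
python3 - <<'E'
from h import *
s=manip.get_state();print(s['position'])
go([531.6,310.7,240],-0.21)
E
```

```text
[522.13096056   6.71357831 263.62114072]
delta [-0.0541 -0.2993  0.0236] turn [0.0001 0.0004 0.    ]
```

Request:
carry_out:
  squeeze: 50
  commands:
    - {"grip":-1,"turn":[0,0,0],"delta_pos":[-0.054,-0.299,0.024]}
    - {"grip":-1,"turn":[0,0,0],"delta_pos":[-0.054,-0.299,0.024]}
    - {"grip":-1,"turn":[0,0,0],"delta_pos":[-0.054,-0.299,0.024]}
    - {"grip":-1,"turn":[0,0,0],"delta_pos":[-0.054,-0.299,0.024]}
    - {"grip":-1,"turn":[0,0,0],"delta_pos":[-0.054,-0.299,0.024]}
    - {"grip":-1,"turn":[0,0,0],"delta_pos":[-0.054,-0.299,0.024]}
    - {"grip":-1,"turn":[0,0,0],"delta_pos":[-0.054,-0.299,0.024]}
    - {"grip":-1,"turn":[0,0,0],"delta_pos":[-0.054,-0.299,0.024]}

```text
time_s: 30.65
position: [529.7, 316.9, 238.8]
orientation: [-0.002, 0.995, -0.101, -0.001]
force: [-0.1, 1.5, 0.6]
opening: 85.7
gripper_force: 0.0
```

Request:
carry_out:
  commands:
    - {"grip":-1,"turn":[0,0,0],"delta_pos":[0,0,0]}
    - {"grip":-1,"turn":[0,0,0],"delta_pos":[0,0,0]}
    - {"grip":-1,"turn":[0,0,0],"delta_pos":[0,0,0]}
    - {"grip":-1,"turn":[0,0,0],"delta_pos":[0,0,0]}

```text
time_s: 30.98
position: [532.9, 306.0, 240.1]
orientation: [0.001, 0.994, -0.106, 0.0]
force: [-0.4, -0.7, 0.2]
opening: 85.3
gripper_force: 0.0
```

```bash
python3 - <<'E'
from h import *
s=manip.get_state();print(s['position'])
w=manip.capture('wrist');T=cam(w,s)
for l in('baluster','pillar'):
  for a in manip.spot_point(w,l)[:2]: print(l,a['point'],round(a['p'],2),onz(w,T,a['point'],18)[:2])
go([531.6,310.7,104.5],-0.21)
E
```

```text
[532.87078201 306.00979771 240.10187807]
baluster [310.7, 168.4] 0.85 [526.2155514  314.48290294]
pillar [310.8, 247.9] 0.79 [427.12512709 336.31721426]
delta [-0.002  -0.0035  0.136 ] turn [ 0.0001 -0.0002 -0.0007]
```

Request:
carry_out:
  commands:
    - {"grip":-1,"turn":[0,0,0],"delta_pos":[-0.001,-0.002,0.035]}
    - {"grip":-1,"turn":[0,0,0],"delta_pos":[-0.001,-0.002,0.07]}
    - {"grip":-1,"turn":[0,0,0],"delta_pos":[-0.001,-0.002,0.105]}
    - {"grip":-1,"turn":[0,0,0],"delta_pos":[-0.001,-0.002,0.135]}
    - {"grip":-1,"turn":[0,0,0],"delta_pos":[-0.001,-0.002,0.135]}
    - {"grip":-1,"turn":[0,0,0],"delta_pos":[-0.001,-0.002,0.135]}
    - {"grip":-1,"turn":[0,0,0],"delta_pos":[-0.001,-0.002,0.135]}

```text
time_s: 31.72
position: [533.0, 311.1, 107.0]
orientation: [-0.001, 0.994, -0.105, 0.001]
force: [0.8, -0.1, 0.4]
opening: 85.5
gripper_force: 0.0
```

Request:
carry_out:
  commands:
    - {"grip":1,"turn":[0,0,0],"delta_pos":[0,0,0]}
    - {"grip":1,"turn":[0,0,0],"delta_pos":[0,0,0]}
    - {"grip":1,"turn":[0,0,0],"delta_pos":[0,0,0]}
    - {"grip":1,"turn":[0,0,0],"delta_pos":[0,0,0]}
    - {"grip":1,"turn":[0,0,0],"delta_pos":[0,0,0]}
    - {"grip":1,"turn":[0,0,0],"delta_pos":[0,0,0]}
    - {"grip":1,"turn":[0,0,0],"delta_pos":[0,0,0]}
    - {"grip":1,"turn":[0,0,0],"delta_pos":[0,0,0]}

```text
time_s: 32.38
position: [532.3, 310.6, 106.5]
orientation: [-0.0, 0.994, -0.105, 0.001]
force: [-0.3, -0.9, 6.9]
opening: 37.1
gripper_force: 49.6
```

```bash
python3 - <<'E'
from h import *
s=manip.get_state();p0=s['position'];print(p0,s['opening'],s['gripper_force'])
B=np.array([596.4,106.3,98.6]); pl=np.array([531.6,310.7,104.7])
tgt=B+(p0-pl); tgt[2]=p0[2]-6; print('release pose',tgt)
for p in([*p0[:2],200],[*tgt[:2],200],tgt+[0,0,15]): go(p,-0.235)
E
```

```text
[532.27761003 310.62761394 106.53025067] 37.10054611207933 49.64837267878465
release pose [597.07761003 106.22761394 100.53025067]
delta [ 0.0001 -0.0001 -0.0935] turn [-0.0002 -0.0004  0.0079]
delta [ 0.1061  0.1863 -0.0934] turn [-0.0002 -0.0004  0.0079]
delta [ 0.106   0.1864 -0.009 ] turn [-0.0002 -0.0004  0.0079]
```

Request:
carry_out:
  commands:
    - {"grip":1,"turn":[0,0,0],"delta_pos":[0,0,-0.03]}
    - {"grip":1,"turn":[0,0,0],"delta_pos":[0,0,-0.065]}
    - {"grip":1,"turn":[0,0,0],"delta_pos":[0,0,-0.093]}
    - {"grip":1,"turn":[0,0,0.008],"delta_pos":[0.017,0.03,-0.093]}
    - {"grip":1,"turn":[0,0,0.008],"delta_pos":[0.034,0.06,-0.093]}
    - {"grip":1,"turn":[0,0,0.008],"delta_pos":[0.051,0.09,-0.093]}
    - {"grip":1,"turn":[0,0,0.008],"delta_pos":[0.068,0.12,-0.093]}
    - {"grip":1,"turn":[0,0,0.008],"delta_pos":[0.085,0.15,-0.093]}

```text
time_s: 33.05
position: [583.4, 144.6, 198.1]
orientation: [0.0, 0.993, -0.117, -0.0]
force: [0.7, 0.6, -2.3]
opening: 36.9
gripper_force: 51.3
```

Request:
carry_out:
  commands:
    - {"grip":1,"turn":[0,0,0],"delta_pos":[0.012,0.024,0]}
    - {"grip":1,"turn":[0,0,0],"delta_pos":[0.02,0.037,0]}
    - {"grip":1,"turn":[0,0,0],"delta_pos":[0.02,0.037,0.02]}
    - {"grip":1,"turn":[0,0,0],"delta_pos":[0.02,0.037,0.045]}
    - {"grip":1,"turn":[0,0,0],"delta_pos":[0.02,0.037,0.07]}
    - {"grip":1,"turn":[0,0,0],"delta_pos":[0.02,0.037,0.082]}
    - {"grip":1,"turn":[0,0,0],"delta_pos":[0.02,0.037,0.082]}
    - {"grip":1,"turn":[0,0,0],"delta_pos":[0.02,0.037,0.082]}

```text
time_s: 33.72
position: [594.2, 105.7, 116.0]
orientation: [0.0, 0.993, -0.117, -0.001]
force: [0.3, -0.3, -0.5]
opening: 36.8
gripper_force: 51.2
```

```bash
python3 - <<'E'
from h import *
s=manip.get_state();print(s['position'],s['force'],s['opening'])
go([597.1,106.2,100.5],-0.235)
E
```

```text
[594.1588821  105.71186003 116.0234056 ] [ 0.30582193 -0.33563366 -0.52263744] 36.811944828878495
delta [ 0.0028 -0.0012  0.0155] turn [0.0002 0.0003 0.0001]
```

Request:
carry_out:
  commands:
    - {"grip":1,"turn":[0,0,0],"delta_pos":[0.002,-0.001,0.005]}
    - {"grip":1,"turn":[0,0,0],"delta_pos":[0.002,-0.001,0.009]}
    - {"grip":1,"turn":[0,0,0],"delta_pos":[0.002,-0.001,0.012]}
    - {"grip":1,"turn":[0,0,0],"delta_pos":[0.002,-0.001,0.014]}
    - {"grip":1,"turn":[0,0,0],"delta_pos":[0.002,-0.001,0.014]}
    - {"grip":1,"turn":[0,0,0],"delta_pos":[0.002,-0.001,0.014]}
    - {"grip":1,"turn":[0,0,0],"delta_pos":[0.002,-0.001,0.014]}

```text
time_s: 34.3
position: [596.7, 106.1, 102.5]
orientation: [-0.0, 0.993, -0.117, 0.0]
force: [-0.1, 0.3, -2.4]
opening: 36.6
gripper_force: 51.3
```

Request:
carry_out:
  commands:
    - {"grip":1,"turn":[0,0,0],"delta_pos":[0,0,0.001]}
    - {"grip":1,"turn":[0,0,0],"delta_pos":[0,0,0.002]}
    - {"grip":1,"turn":[0,0,0],"delta_pos":[0,0,0.003]}
    - {"grip":1,"turn":[0,0,0],"delta_pos":[0,0,0.003]}
    - {"grip":1,"turn":[0,0,0],"delta_pos":[0,0,0.003]}

```text
time_s: 34.72
position: [597.1, 106.1, 100.6]
orientation: [-0.0, 0.993, -0.117, 0.001]
force: [-2.2, -1.4, 6.6]
opening: 37.0
gripper_force: 52.2
```

Contact. Releasing, rising and returning for the pillar.

Request:
carry_out:
  commands:
    - {"grip":-1,"turn":[0,0,0],"delta_pos":[0,0,0]}
    - {"grip":-1,"turn":[0,0,0],"delta_pos":[0,0,0]}
    - {"grip":-1,"turn":[0,0,0],"delta_pos":[0,0,0]}
    - {"grip":-1,"turn":[0,0,0],"delta_pos":[0,0,0]}
    - {"grip":-1,"turn":[0,0,0],"delta_pos":[0,0,0]}
    - {"grip":-1,"turn":[0,0,0],"delta_pos":[0,0,0]}

```text
time_s: 35.22
position: [596.6, 106.1, 99.2]
orientation: [0.0, 0.993, -0.117, -0.0]
force: [-0.7, 0.5, -0.3]
opening: 85.2
gripper_force: 0.0
```

Request:
carry_out:
  commands:
    - {"grip":-1,"turn":[0,0,0],"delta_pos":[0,0,-0.035]}
    - {"grip":-1,"turn":[0,0,0],"delta_pos":[0,0,-0.07]}
    - {"grip":-1,"turn":[0,0,0],"delta_pos":[0,0,-0.105]}
    - {"grip":-1,"turn":[0,0,0],"delta_pos":[0,0,-0.125]}
    - {"grip":-1,"turn":[0,0,0],"delta_pos":[0,0,-0.125]}
    - {"grip":-1,"turn":[0,0,0],"delta_pos":[0,0,-0.125]}

```text
time_s: 35.72
position: [597.3, 106.2, 225.5]
orientation: [-0.0, 0.993, -0.117, 0.001]
force: [0.6, -0.8, -0.1]
opening: 85.4
gripper_force: 0.0
```

```bash
python3 - <<'E'
from h import *
s=manip.get_state();print(s['position'])
go([429.2,331.3,225],-0.21)
E
```

```text
[597.26826199 106.24101433 225.50309978]
delta [-2.159e-01 -1.797e-01  1.000e-04] turn [-0.0003 -0.0008 -0.008 ]
```

Request:
carry_out:
  commands:
    - {"grip":-1,"turn":[0,0,-0.008],"delta_pos":[-0.031,-0.026,0]}
    - {"grip":-1,"turn":[0,0,-0.008],"delta_pos":[-0.062,-0.052,0]}
    - {"grip":-1,"turn":[0,0,-0.008],"delta_pos":[-0.093,-0.078,0]}
    - {"grip":-1,"turn":[0,0,-0.008],"delta_pos":[-0.124,-0.104,0]}
    - {"grip":-1,"turn":[0,0,-0.008],"delta_pos":[-0.155,-0.13,0]}
    - {"grip":-1,"turn":[0,0,-0.008],"delta_pos":[-0.186,-0.155,0]}
    - {"grip":-1,"turn":[0,0,-0.008],"delta_pos":[-0.206,-0.172,0]}
    - {"grip":-1,"turn":[0,0,-0.008],"delta_pos":[-0.216,-0.18,0]}

```text
time_s: 36.38
position: [424.2, 334.8, 222.8]
orientation: [0.0, 0.995, -0.102, -0.002]
force: [0.1, -0.5, -0.3]
opening: 85.2
gripper_force: 0.0
```

Request:
carry_out:
  commands:
    - {"grip":-1,"turn":[0,0,0],"delta_pos":[0,0,0.01]}
    - {"grip":-1,"turn":[0,0,0],"delta_pos":[0,0,0.02]}
    - {"grip":-1,"turn":[0,0,0],"delta_pos":[0,0,0.02]}
    - {"grip":-1,"turn":[0,0,0],"delta_pos":[0,0,0.02]}
    - {"grip":-1,"turn":[0,0,0],"delta_pos":[0,0,0.02]}
    - {"grip":-1,"turn":[0,0,0],"delta_pos":[0,0,0.02]}

```text
time_s: 36.88
position: [429.5, 330.4, 204.3]
orientation: [0.0, 0.994, -0.106, 0.0]
force: [-0.2, 0.9, 0.3]
opening: 85.3
gripper_force: 0.0
```

```bash
python3 - <<'E'
from h import *
s=manip.get_state();print(s['position'])
go([429.2,331.3,105],-0.21)
E
```

```text
[429.47835186 330.40576472 204.27158283]
delta [-0.0005 -0.0008  0.0993] turn [ 0.     -0.0002 -0.0007]
```

Request:
carry_out:
  commands:
    - {"grip":-1,"turn":[0,0,0],"delta_pos":[0,0,0.035]}
    - {"grip":-1,"turn":[0,0,0],"delta_pos":[0,0,0.07]}
    - {"grip":-1,"turn":[0,0,0],"delta_pos":[0,0,0.099]}
    - {"grip":-1,"turn":[0,0,0],"delta_pos":[0,0,0.099]}
    - {"grip":-1,"turn":[0,0,0],"delta_pos":[0,0,0.099]}
    - {"grip":-1,"turn":[0,0,0],"delta_pos":[0,0,0.099]}

```text
time_s: 37.38
position: [429.6, 332.1, 106.7]
orientation: [-0.001, 0.994, -0.105, 0.001]
force: [-0.2, 0.6, -1.2]
opening: 85.7
gripper_force: 0.0
```

Request:
carry_out:
  commands:
    - {"grip":1,"turn":[0,0,0],"delta_pos":[0,0,0]}
    - {"grip":1,"turn":[0,0,0],"delta_pos":[0,0,0]}
    - {"grip":1,"turn":[0,0,0],"delta_pos":[0,0,0]}
    - {"grip":1,"turn":[0,0,0],"delta_pos":[0,0,0]}
    - {"grip":1,"turn":[0,0,0],"delta_pos":[0,0,0]}
    - {"grip":1,"turn":[0,0,0],"delta_pos":[0,0,0]}
    - {"grip":1,"turn":[0,0,0],"delta_pos":[0,0,0]}
    - {"grip":1,"turn":[0,0,0],"delta_pos":[0,0,0]}

```text
time_s: 38.05
position: [429.0, 331.7, 106.4]
orientation: [-0.0, 0.994, -0.105, 0.001]
force: [-0.3, -0.8, 7.1]
opening: 35.6
gripper_force: 49.9
```

```bash
python3 - <<'E'
from h import *
s=manip.get_state();p0=s['position'];print(p0,s['opening'],s['gripper_force'])
B=np.array([569.1,3.3,97.6]); pl=np.array([429.2,331.3,103.6])
tgt=B+(p0-pl); tgt[2]=p0[2]-6; print('release pose',tgt)
for p in([*p0[:2],200],[*tgt[:2],200]): go(p,-0.235)
E
```

```text
[428.9922119 331.7481993 106.3794611] 35.597870709247125 49.92803156375885
release pose [568.8922119   3.7481993 100.3794611]
delta [ 0.0001 -0.0001 -0.0936] turn [-0.0004 -0.0004  0.008 ]
delta [ 0.2053  0.2915 -0.0937] turn [-0.0004 -0.0004  0.008 ]
```

Request:
carry_out:
  commands:
    - {"grip":1,"turn":[0,0,0],"delta_pos":[0,0,-0.03]}
    - {"grip":1,"turn":[0,0,0],"delta_pos":[0,0,-0.065]}
    - {"grip":1,"turn":[0,0,0],"delta_pos":[0,0,-0.1]}
    - {"grip":1,"turn":[0,0,0],"delta_pos":[0,0,-0.135]}
    - {"grip":1,"turn":[0,0,0.008],"delta_pos":[0.012,0.017,-0.155]}
    - {"grip":1,"turn":[0,0,0.008],"delta_pos":[0.03,0.042,-0.16]}
    - {"grip":1,"turn":[0,0,0.008],"delta_pos":[0.05,0.071,-0.16]}
    - {"grip":1,"turn":[0,0,0.008],"delta_pos":[0.07,0.099,-0.16]}

```text
time_s: 38.72
position: [476.4, 219.0, 266.0]
orientation: [-0.0, 0.993, -0.116, 0.001]
force: [1.6, -0.4, -2.1]
opening: 35.4
gripper_force: 50.6
```

```bash
python3 - <<'E'
from h import *
s=manip.get_state();print(s['position'],s['opening'])
go([568.9,3.7,260],-0.235)
E
```

```text
[476.39196608 218.98400698 265.97710247] 35.444143803679886
delta [0.1398 0.1881 0.006 ] turn [-0.0002 -0.0003  0.0005]
```

Request:
carry_out:
  commands:
    - {"grip":1,"turn":[0,0,0],"delta_pos":[0.021,0.028,0]}
    - {"grip":1,"turn":[0,0,0],"delta_pos":[0.042,0.056,0]}
    - {"grip":1,"turn":[0,0,0],"delta_pos":[0.063,0.085,0]}
    - {"grip":1,"turn":[0,0,0],"delta_pos":[0.084,0.113,0]}
    - {"grip":1,"turn":[0,0,0],"delta_pos":[0.105,0.141,0]}
    - {"grip":1,"turn":[0,0,0],"delta_pos":[0.123,0.165,0]}
    - {"grip":1,"turn":[0,0,0],"delta_pos":[0.135,0.181,0]}
    - {"grip":1,"turn":[0,0,0],"delta_pos":[0.14,0.188,0]}

```text
time_s: 39.38
position: [569.2, 0.1, 264.8]
orientation: [0.001, 0.993, -0.12, -0.0]
force: [0.4, -1.0, -2.9]
opening: 35.7
gripper_force: 50.5
```

Request:
carry_out:
  commands:
    - {"grip":1,"turn":[0,0,0],"delta_pos":[0,0,0.03]}
    - {"grip":1,"turn":[0,0,0],"delta_pos":[0,0,0.06]}
    - {"grip":1,"turn":[0,0,0],"delta_pos":[0,0,0.09]}
    - {"grip":1,"turn":[0,0,0],"delta_pos":[0,0,0.12]}
    - {"grip":1,"turn":[0,0,0],"delta_pos":[0,0,0.14]}
    - {"grip":1,"turn":[0,0,0],"delta_pos":[0,0,0.15]}
    - {"grip":1,"turn":[0,0,0],"delta_pos":[0,0,0.15]}
    - {"grip":1,"turn":[0,0,0],"delta_pos":[0,0,0.15]}

```text
time_s: 40.05
position: [568.7, 5.4, 115.5]
orientation: [-0.0, 0.993, -0.117, -0.0]
force: [-0.1, 0.5, -2.0]
opening: 35.6
gripper_force: 50.4
```

```bash
python3 - <<'E'
from h import *
s=manip.get_state();print(s['position'],s['opening'],s['force'])
go([568.9,3.7,100.4],-0.235)
E
```

```text
[568.74485522   5.44430624 115.53831368] 35.61100256333248 [-0.07811397  0.4936004  -1.95915321]
delta [0.0006 0.0017 0.0151] turn [-0.0001  0.0001  0.0003]
```

Request:
carry_out:
  commands:
    - {"grip":1,"turn":[0,0,0],"delta_pos":[0,0.001,0.005]}
    - {"grip":1,"turn":[0,0,0],"delta_pos":[0,0.001,0.009]}
    - {"grip":1,"turn":[0,0,0],"delta_pos":[0,0.001,0.012]}
    - {"grip":1,"turn":[0,0,0],"delta_pos":[0,0.001,0.014]}
    - {"grip":1,"turn":[0,0,0],"delta_pos":[0,0.001,0.015]}
    - {"grip":1,"turn":[0,0,0],"delta_pos":[0,0.001,0.015]}
    - {"grip":1,"turn":[0,0,0],"delta_pos":[0,0.001,0.015]}

```text
time_s: 40.63
position: [568.6, 3.6, 100.4]
orientation: [-0.0, 0.993, -0.117, 0.0]
force: [-0.0, -0.0, -1.3]
opening: 35.7
gripper_force: 50.5
```

Request:
carry_out:
  commands:
    - {"grip":1,"turn":[0,0,0],"delta_pos":[0,0,0.001]}
    - {"grip":1,"turn":[0,0,0],"delta_pos":[0,0,0.001]}
    - {"grip":1,"turn":[0,0,0],"delta_pos":[0,0,0.001]}
    - {"grip":1,"turn":[0,0,0],"delta_pos":[0,0,0.001]}

```text
time_s: 40.97
position: [568.7, 3.6, 100.4]
orientation: [0.0, 0.993, -0.117, 0.0]
force: [-1.7, -0.7, 6.1]
opening: 35.6
gripper_force: 51.2
```

Request:
carry_out:
  commands:
    - {"grip":-1,"turn":[0,0,0],"delta_pos":[0,0,0]}
    - {"grip":-1,"turn":[0,0,0],"delta_pos":[0,0,0]}
    - {"grip":-1,"turn":[0,0,0],"delta_pos":[0,0,0]}
    - {"grip":-1,"turn":[0,0,0],"delta_pos":[0,0,0]}
    - {"grip":-1,"turn":[0,0,0],"delta_pos":[0,0,0]}
    - {"grip":-1,"turn":[0,0,0],"delta_pos":[0,0,0]}

```text
time_s: 41.47
position: [568.4, 3.7, 99.1]
orientation: [-0.0, 0.993, -0.117, -0.0]
force: [-0.5, -0.4, -1.0]
opening: 85.5
gripper_force: 0.0
```

Request:
carry_out:
  commands:
    - {"grip":-1,"turn":[0,0,0],"delta_pos":[0,0,-0.035]}
    - {"grip":-1,"turn":[0,0,0],"delta_pos":[0,0,-0.07]}
    - {"grip":-1,"turn":[0,0,0],"delta_pos":[0,0,-0.105]}
    - {"grip":-1,"turn":[0,0,0],"delta_pos":[0,0,-0.14]}
    - {"grip":-1,"turn":[0,0,0],"delta_pos":[0,0,-0.175]}
    - {"grip":-1,"turn":[0,0,0],"delta_pos":[0,0,-0.21]}
    - {"grip":-1,"turn":[0,0,0],"delta_pos":[0,0,-0.21]}
    - {"grip":-1,"turn":[0,0,0],"delta_pos":[0,0,-0.21]}

```text
time_s: 42.13
position: [569.6, 3.7, 311.5]
orientation: [-0.0, 0.993, -0.117, 0.002]
force: [0.0, 0.7, -1.1]
opening: 85.7
gripper_force: 0.0
```

```bash
python3 - <<'E'
from h import *
s=manip.get_state();print(s['position'],s['time_s'])
w=manip.capture('scene'); a=w['color'][130:330,130:480]; cv2.imwrite('pics/end.png',cv2.cvtColor(cv2.resize(a,None,fx=2.2,fy=2.2,interpolation=cv2.INTER_CUBIC),cv2.COLOR_RGB2BGR))
for l in('pillar','baluster','urn','plinth','bowl','jar','brush'): print(l,[(np.round(k['extent']),round(k['p'],2)) for k in manip.look_for(w,l)[:3]])
E
```

```text
[569.59864775   3.70625149 311.46924728] 42.1333
pillar [(array([310., 161.,  21.,  55.]), 0.97), (array([146., 201.,  82.,  70.]), 0.19)]
baluster [(array([350., 156.,  18.,  48.]), 0.57)]
urn [(array([167., 182.,  25.,  31.]), 0.93), (array([350., 240.,  20.,  29.]), 0.92), (array([144., 200.,  81.,  74.]), 0.49)]
plinth [(array([165., 200.,  34.,  36.]), 0.6)]
bowl [(array([415., 178.,  46.,  32.]), 0.58), (array([351., 157.,  18.,  48.]), 0.2)]
jar [(array([236., 260.,  36.,  54.]), 0.96), (array([168., 181.,  25.,  30.]), 0.57)]
brush [(array([257., 169.,  58.,  31.]), 0.73)]
```

View pics/end.png

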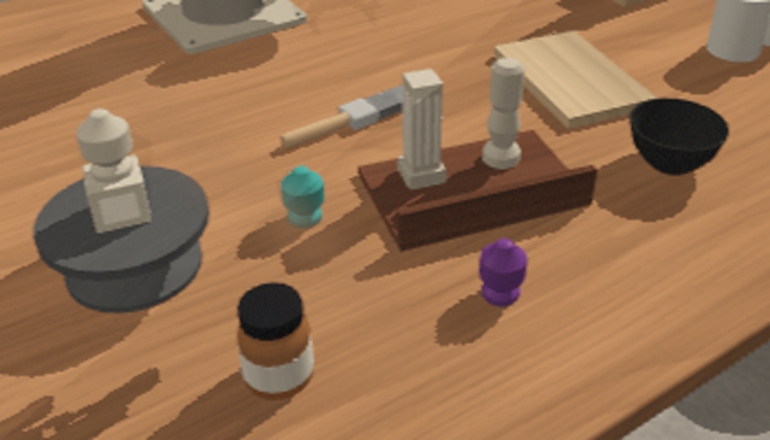

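The final view shows the pillar (423,130) and baluster (503,115) back on their spots, with the same pixel positions as at the start. The urn stands on the plinth at mid-wheel (115,170), and the bystanders have not moved. Handing in.

```bash
python3 -c "
from workcell import manip
print(manip.sign_off())"
```

```text
the job is handed in; nothing more can be done
None
```

I handed the job in at about 42 s, with no verdict returned: in the last view both tall casts stand back on their rack spots, the plinth is on the middle of the wheel with the urn upright on it, and the bowl, jar and brush look unmoved.

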